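Nest the display risers in their tray

TASK

Put the shop's four white display risers away nested: stand the smallest upright in the middle of the wooden tray, then the next size over it, then the next, and the largest last over them all, each set down (not dropped) on the tray floor, centred in the tray and with its long side square to the tray's long side. Leave the mask, the torch and the tin where they are.

Things in the scene. Friction and masses are not known exactly. Their poses are not given: they have to be found in the camera images.
- riser_small: The smallest of four loose white acrylic risers: an upside-down U of 4 mm sheet (flat top, a leg at each end; front, back and underside open), 40 mm deep (x axis), 60 mm wide over the legs (y), 44 mm high (z up); inside 52 mm wide, 40 mm high. 20 to 39 g. Origin: centre of its footprint, at the feet. A half turn about z looks the same. Grip from above on the front and back edges of the top.
- riser_medium: The second smallest of four loose white acrylic risers: an upside-down U of 4 mm sheet (flat top, a leg at each end; front, back and underside open), 48 mm deep (x axis), 86 mm wide over the legs (y), 62 mm high (z up); inside 78 mm wide, 58 mm high. 34 to 67 g. Origin: centre of its footprint, at the feet. A half turn about z looks the same. Grip from above on the front and back edges of the top.
- riser_large: The second largest of four loose white acrylic risers: an upside-down U of 4 mm sheet (flat top, a leg at each end; front, back and underside open), 56 mm deep (x axis), 112 mm wide over the legs (y), 80 mm high (z up); inside 104 mm wide, 76 mm high. 51 to 102 g. Origin: centre of its footprint, at the feet. A half turn about z looks the same. Grip from above on the front and back edges of the top.
- riser_biggest: The largest of four loose white acrylic risers: an upside-down U of 4 mm sheet (flat top, a leg at each end; front, back and underside open), 64 mm deep (x axis), 138 mm wide over the legs (y), 98 mm high (z up); inside 130 mm wide, 94 mm high. 72 to 144 g. Origin: centre of its footprint, at the feet. A half turn about z looks the same. Grip from above on the front and back edges of the top.
- tray: The shallow light-wood storage tray, fixed to the counter: 104 mm deep (its x axis) by 180 mm long (its y axis), rim 14 mm high and 6 mm thick, floor 5 mm thick, so the flat inside is 92 x 168 mm. Origin: centre of its underside; the floor inside lies 5 mm above it.
- mask: Bystander: a black dive mask lying lens up, about 78 x 176 x 65 mm. Origin: centre of its underside.
- torch: Bystander: an orange dive torch lying on its side, 165 mm long (along its x axis), 46 mm thick. Origin: under its middle, at counter level.
- tin: Bystander: a flat round aluminium tin, 72 mm across, 30 mm high. Origin: centre of its underside.
There are look-alikes about, which are no part of the job. What is shaped like the riser_large but red or turquoise is not meant. Leave any red look-alike of the riser_medium alone.

How it is judged:
By the outcome, as a careful person would: the job done as asked, in the order asked, and still so for the second after the job is handed in, with the robot touching nothing.
It also fails if it takes over 122 s, if anything falls off the work surface, if the arm or the gripper's body presses on something with over 40 N, if the wrist force passes 120 N, or if a joint passes its speed limit or range.

ROBOT

A 7-joint arm with a two-finger parallel gripper is mounted at the origin on the work surface. World frame = base frame: x ahead of the robot, y to its left, z up, the work surface at z = 0. Lengths are in m, angles in rad, forces in N, time in s.
With the tool pointing down it reaches from about 0.375 to 0.925 m from the base axis. Payload 3.1 kg.
Tool frame: the origin (TCP) lies where the fingers leave the gripper's body, on its centre line; the fingertips stand 73 mm ahead of it and the grasp point (between the pads) lies 54 mm ahead of it; z points along the fingers, y is the line along which they close (so a half turn about z gives the same grasp; the last joint's range is limited). The gripper opens to 85 mm and grips with 20 to 120 N. Pads are 22 mm wide; open, the fingers measure 114 mm over their backs; the gripper's body (76 mm by 85 mm) begins 54 mm behind the grasp point. The pads swing forward as they close: fully open they stand 13 mm farther back than shut.
Start: joints at [-1.395, 0.383, 0.044, 1.598, -0.018, 1.161, -0.05], TCP at [0.176, 0.626, 0.304] pointing down, gripper open.
Joint ranges: [-2.61, 2.61], [-0.41, 2.15], [-1.48, 1.57], [0, 2.5], [-1.57, 4.71], [0.05, 1.97], [-2.85, 2.85]. Speed limits (rad/s): [2.79, 2.79, 3.14, 3.14, 3.14, 3.14, 3.14].

INTERFACE

Orientations are given as a 3x3 rotation matrix whose columns are the frame's x, y, z axes.
In Python, from workcell import arm gives the robot as it stands. The module is installed in compiled form; this text tells all that it offers.
- The arm moves only by the tool servo_tool, never from a script. Its argument "series" is one flat list of numbers, 7 for each row, row after row: the turn, a rotation vector about the tool's x, y, z in degrees, then the shift along the tool's x, y, z in mm, then the closure, from -1 (fully open) to 1 (shut). In form: [wx, wy, wz, dx, dy, dz, fingers, wx, wy, wz, dx, dy, dz, fingers, ...]. A call has 1 to 12 rows; each row shifts and turns the commanded pose from where the row before left it, along the tool's axes as they then stand; what a row does not reach is not made up. A row lasts 1/12 s, in which the tool goes at most 41.7 mm and 7.16 degrees, less where a joint would pass 70% of its speed; a pose out of reach is approached as far as the arm can. A call is refused whole if a number of a shift passes 41.7 or a number of a turn 7.16, either way. A call with a gripper value outside its range is refused whole. The fingers move at their own pace and stop on an object; "newtons" is the grip in N (left out, the last holds). Time passes only in rows, so rows that do not move let the fingers close. It gives the time, the measured TCP pose, the force, the opening and the grip force at its end, in the units of the state.
- arm.state(): the state, without advancing time (a new reading comes with each control period).
- arm.capture(name): name is "side" or "top"; returns the picture (400x640x3 uint8, blue, green, red); there is no depth.
- arm.get_calibration(name): a dict with "K" (3x3 intrinsics, pixels), "R" (3x3) and "t" (3): a world point X has camera coordinates R X + t. Camera axes: x right, y down, z forward; pixel columns grow to the right and rows downward; lengths in m; the calibration is good to about 2 mm. A picture is of the moment at which its call begins. get_calibration takes no time and is no camera call.
- arm.close_job(): hands the job in; it is judged then, once.
Trained networks look in the newest picture that a camera, given by its name, has taken for a name from the list of things; names that differ only in an ending like _2 or _b are one class to them, and where a whole thing is asked for, a point or a joint stands for the part that bears it (a point fixed in the world has none). Each returns a list of dicts, best first, with "confidence" (0 to 1); they miss things now and then, are a little off and sometimes report something else, mostly with a low value. They report only what shows in the picture. A call takes as long as a camera call. They do not tell look-alikes from the thing itself.
- arm.masks_of(query, camera): "mask" (400x640 bool, what is visible of it) and "uv" ([column, row] in pixels, amid what is visible of it).
- arm.mark_of(query, camera): "uv" ([column, row] in pixels: a listed point, or the origin of a listed thing).
The state is a dict: "t": time; "joint_pos": joint angles; "joint_velocities": joint speeds; "joint_efforts": joint torques, N m; "tcp_pos": TCP position; "tool_rot": TCP orientation; "force": force on the tool from outside, world axes, zero at the start; "wrist_torque": the same for the moment, N m; "width": opening from 0.0 (shut) to 1.0 (fully open); "grip_force": force on a finger pad.
Only numpy, scipy, OpenCV 4.12 (cv2) and the standard library are available. Lean on these libraries where they do the work, as an engineer would, in place of code of your own. Each camera call takes 0.05 s, during which the arm holds its last target. There are 200 camera calls.

## Working session

There is one attempt and no reset: what is moved stays moved. The work goes in short steps, Python scripts to look and compute and a tool call to move; the robot and the scene stay as the last step left them, time stands still between calls to the robot, and variables do not carry over. Pictures are saved under pics/ and viewed, at most 14 in all, crops included, and the job is handed in when it is done.

Besides the shell and the picture viewer there is one more tool, called after "Emit:" as name(argument=value, ...) on one line, values as JSON. servo_tool: Moves the arm, as the interface text tells. Its arguments: {"type":"object","properties":{"series":{"type":"array","items":{"type":"number"}},"newtons":{"type":"number"}},"required":["series"]}

```bash
mkdir -p pics; python3 - <<'E'
from workcell import arm
import cv2,numpy as np
for c in("side","top"):
    im=arm.capture(c); cv2.imwrite(f"pics/{c}0.png",im)
    k=arm.get_calibration(c); print(c,np.round(k["K"],1).tolist(),np.round(k["R"],3).tolist(),np.round(k["t"],3).tolist(), np.round(-k["R"].T@k["t"],3))
    for q in["riser_small","riser_medium","riser_large","riser_biggest","tray"]:
        print(q,[(np.round(d["uv"]).tolist(),round(d["confidence"],2),int(d["mask"].sum())) for d in arm.masks_of(q,c)], [(np.round(d["uv"],1).tolist(),round(d["confidence"],2)) for d in arm.mark_of(q,c)])
s=arm.state();print(s["t"],s["tcp_pos"],np.round(s["tool_rot"],3).tolist(),s["width"])
E
```

```text
side [[489.3, 0.0, 314.1], [0.0, 489.3, 200.3], [0.0, 0.0, 1.0]] [[0.91, -0.413, -0.018], [-0.276, -0.574, -0.771], [0.309, 0.707, -0.637]] [-0.442, 0.182, 1.168] [ 0.092 -0.903  0.876]
riser_small [([297.0, 209.0], 0.66, 426)] [([297.3, 216.7], 0.95), ([281.5, 132.6], 0.15)]
riser_medium [([402.0, 225.0], 0.67, 940), ([453.0, 237.0], 0.59, 504)] [([436.3, 215.8], 0.95), ([395.1, 237.2], 0.69), ([448.6, 257.4], 0.64)]
riser_large [([216.0, 134.0], 0.87, 586), ([395.0, 190.0], 0.67, 473), ([246.0, 160.0], 0.64, 1017)] [([220.4, 150.4], 0.87), ([244.8, 172.6], 0.69)]
riser_biggest [([332.0, 280.0], 0.82, 2297)] [([332.2, 294.7], 0.93), ([456.1, 319.7], 0.39), ([281.6, 134.3], 0.38)]
tray [([336.0, 167.0], 0.56, 1246), ([400.0, 228.0], 0.54, 891), ([299.0, 211.0], 0.38, 423)] [([334.0, 164.5], 0.65)]
top [[478.8, 0.0, 320.2], [0.0, 478.8, 192.3], [0.0, 0.0, 1.0]] [[0.018, -1.0, 0.016], [-0.983, -0.021, -0.182], [0.182, -0.013, -0.983]] [-0.025, 0.519, 1.565] [0.227 0.005 1.633]
riser_small [([309.0, 214.0], 0.58, 236)] [([309.4, 215.9], 0.77)]
riser_medium [([366.0, 158.0], 0.96, 369), ([356.0, 120.0], 0.94, 395), ([391.0, 136.0], 0.78, 401), ([309.0, 213.0], 0.61, 197)] [([389.5, 138.5], 0.87), ([352.0, 125.5], 0.78), ([363.0, 160.6], 0.63)]
riser_large [([220.0, 283.0], 0.93, 588), ([231.0, 228.0], 0.63, 660), ([180.0, 240.0], 0.58, 690)] [([224.2, 280.8], 0.82), ([230.8, 234.5], 0.81), ([188.0, 242.9], 0.8)]
riser_biggest [([396.0, 224.0], 0.87, 871)] [([392.7, 226.4], 0.84)]
tray [([264.0, 160.0], 0.92, 1538), ([184.0, 180.0], 0.43, 585), ([394.0, 224.0], 0.39, 859)] [([261.7, 161.7], 0.68)]
1.1 [0.17572919 0.62579154 0.30384979] [[-0.963, 0.27, -0.0], [0.27, 0.963, -0.0], [0.0, -0.0, -1.0]] 1.0016162616464588
```

View pics/top0.png

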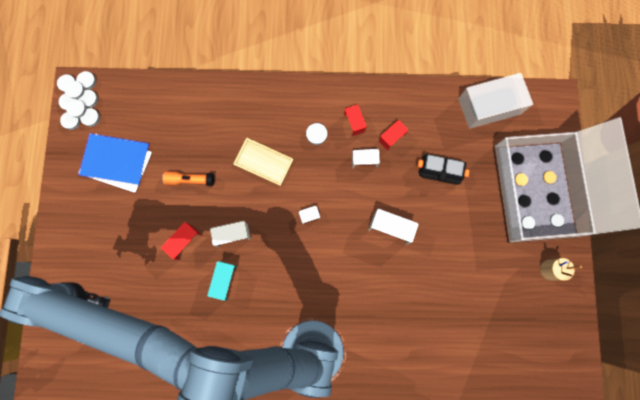

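View pics/side0.png

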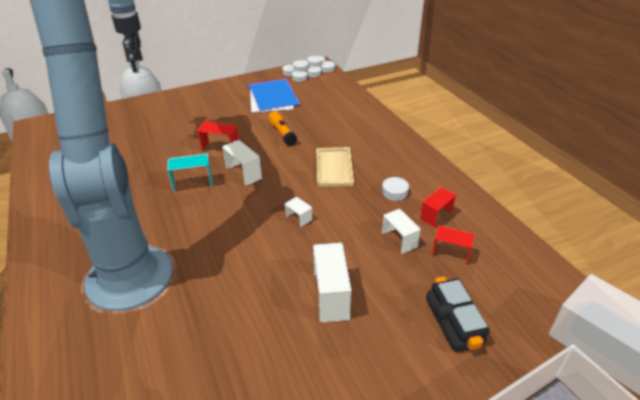

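The white risers in the top view are the small at (309,214), medium (366,157), large (230,233) and biggest (394,225). The look-alikes are red mediums at (356,119) and (393,133), a red large at (180,240) and a turquoise large at (221,281). The tray is at (263,161) in the top view and (335,167) in the side view. Other pale items to rule out are the white tin (316,133) and the box (496,100). Next I'll fit poses by silhouette in both views.

```bash
cat > h.py <<'E'
from workcell import arm
import cv2,numpy as np
from scipy.optimize import minimize
D=dict(small=(.040,.060,.044),medium=(.048,.086,.062),large=(.056,.112,.080),biggest=(.064,.138,.098))
CAL={c:arm.get_calibration(c) for c in("side","top")}
def proj(P,c):
    k=CAL[c];q=(k["R"]@np.asarray(P,float).T).T+k["t"];q=q@k["K"].T;return q[:,:2]/q[:,2:]
def box(x0,x1,y0,y1,z0,z1): return np.array([[x,y,z] for x in(x0,x1) for y in(y0,y1) for z in(z0,z1)])
def parts(n):
    if n=="tray": return [box(-.052,.052,-.09,.09,0,.014)]
    d,w,h=D[n];t=.004;a,b=d/2,w/2
    return [box(-a,a,-b,b,h-t,h),box(-a,a,-b,-b+t,0,h),box(-a,a,b-t,b,0,h)]
def render(n,p,c,z=0.,S=4):
    x,y,a=p;R=np.array([[np.cos(a),-np.sin(a),0],[np.sin(a),np.cos(a),0],[0,0,1]])
    im=np.zeros((400*S,640*S),np.uint8)
    for B in parts(n):
        uv=proj(B@R.T+[x,y,z],c)
        hull=cv2.convexHull(((uv+.5)*S*16-8).astype(np.int32))
        cv2.fillConvexPoly(im,hull,255,shift=4)
    return cv2.resize(im,(640,400),interpolation=cv2.INTER_AREA)/255.
def ray(uv,z,c="top"):
    k=CAL[c];d=k["R"].T@np.linalg.inv(k["K"])@[*uv,1];o=-k["R"].T@k["t"];return (o+d*(z-o[2])/d[2])[:2]
def seg(n,im,uv,r):
    hsv=cv2.cvtColor(im,cv2.COLOR_BGR2HSV);H,S,V=cv2.split(hsv)
    m=((V>150)&(S>40)) if n=="tray" else ((S<75)&(V>70))
    w=np.zeros(m.shape,np.uint8);cv2.circle(w,tuple(int(v) for v in uv),r,1,-1)
    m=(m&(w>0)).astype(np.uint8)
    k,l,st,ce=cv2.connectedComponentsWithStats(m)
    i=1+np.argmax(st[1:,4]);return (l==i).astype(float)
def fit(n,masks,p0,z=0.):
    best=None
    f=lambda q,cs:sum(np.abs(render(n,(q[0]/1e3,q[1]/1e3,q[2]/30),c,z)-masks[c]).sum()/masks[c].sum() for c in cs)
    for a in np.arange(0,np.pi,np.pi/8):
        r=minimize(f,[p0[0]*1e3,p0[1]*1e3,a*30],(list(masks),),method="Nelder-Mead",options=dict(initial_simplex=np.array([p0[0]*1e3,p0[1]*1e3,a*30])+np.array([[0,0,0],[12,0,0],[0,12,0],[0,0,6]]),maxiter=90))
        if best is None or r.fun<best.fun: best=r
    q=best.x;return np.array([q[0]/1e3,q[1]/1e3,q[2]/30]),best.fun
E
cat > f0.py <<'E'
from h import *
I={c:cv2.imread(f"pics/{c}0.png") for c in("side","top")}
G=dict(small=((309,214),(298,211),25),medium=((366,157),(402,228),32),large=((230,233),(243,160),34),biggest=((394,225),(332,282),50),tray=((263,161),(335,167),42))
ov={c:I[c].copy() for c in I}
for n,(u,s,r) in G.items():
    m={"top":seg(n,I["top"],u,r),"side":seg(n,I["side"],s,r)}
    p0=ray(u,.01 if n=="tray" else D[n][2])
    out=[]
    for cs in(("top","side"),("top",),("side",)):
        p,e=fit(n,{c:m[c] for c in cs},p0);out.append((np.round(p[:2]*1e3,1).tolist(),round(np.degrees(p[2])%180,1),round(e,2)))
        if len(cs)==2:
            for c in cs:
                for M,col in((m[c]>.5,(0,255,0)),(render(n,p,c)>.5,(255,0,255))):
                    cn,_=cv2.findContours(M.astype(np.uint8),0,1);cv2.drawContours(ov[c],cn,-1,col,1)
    print(n,out)
a=cv2.resize(ov["top"][80:270,150:430],None,fx=2.8,fy=2.8,interpolation=0)
b=cv2.resize(ov["side"][125:335,150:490],None,fx=2.3,fy=2.3,interpolation=0)
cv2.imwrite("pics/fit_top.png",a);cv2.imwrite("pics/fit_side.png",b)
E
python3 f0.py
```

```text
small [([448.4, 20.8], np.float64(18.5), np.float64(0.29)), ([446.6, 21.4], np.float64(19.8), np.float64(0.15)), ([449.5, 21.7], np.float64(18.4), np.float64(0.12))]
medium [([647.4, -168.6], np.float64(3.0), np.float64(0.22)), ([647.1, -168.6], np.float64(4.8), np.float64(0.13)), ([648.1, -168.1], np.float64(2.5), np.float64(0.09))]
large [([375.9, 280.6], np.float64(13.8), np.float64(0.16)), ([374.7, 281.1], np.float64(13.4), np.float64(0.06)), ([378.0, 280.5], np.float64(13.7), np.float64(0.07))]
biggest [([409.8, -257.9], np.float64(160.8), np.float64(0.15)), ([409.1, -258.0], np.float64(161.0), np.float64(0.08)), ([410.5, -257.3], np.float64(161.1), np.float64(0.06))]
tray [([633.5, 186.4], np.float64(157.0), np.float64(1.32)), ([684.5, 211.9], np.float64(69.9), np.float64(0.66)), ([633.2, 185.0], np.float64(158.1), np.float64(0.64))]
```

View pics/fit_top.png

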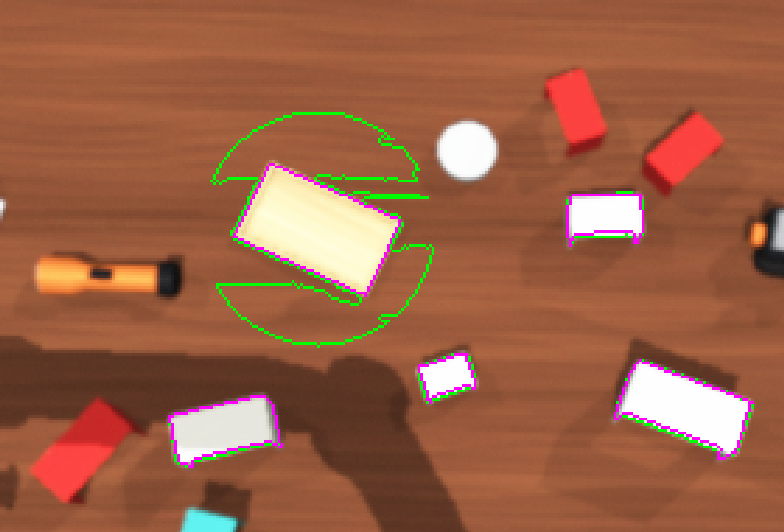

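View pics/fit_side.png

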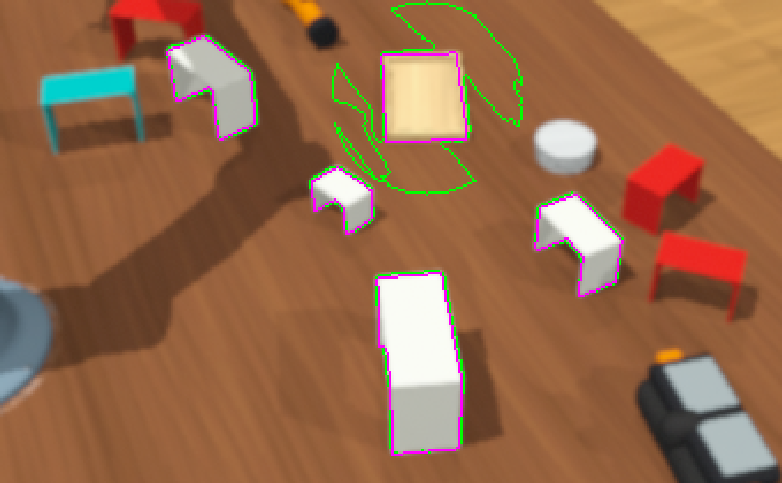

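All silhouettes match and the colours are right, so these are the four white risers, all upright. I'll refit the tray with a tighter mask and set up a move planner.

```bash
cat >> h.py <<'E'
def go(x,y,z,yawdeg):
    """turn wz (deg) to bring tool y to yawdeg (mod 180), then shift (mm) in the turned tool axes"""
    s=arm.state();R=s["tool_rot"];cur=np.degrees(np.arctan2(R[1,1],R[0,1]))
    d=(yawdeg-cur+90)%180-90
    a=np.radians(d);Z=np.array([[np.cos(a),-np.sin(a),0],[np.sin(a),np.cos(a),0],[0,0,1]])
    sh=(Z@R).T@(np.array([x,y,z])-s["tcp_pos"])*1e3
    print("t",round(s["t"],2),"tcp",np.round(s["tcp_pos"],4),"Zaxis",np.round(R[:,2],3),"w",round(s["width"],3),"F",np.round(s["force"],1),"j7",round(s["joint_pos"][6],2))
    print("wz",round(-d,2),"shift",np.round(sh,1))
E
python3 - <<'E'
from h import *
I={c:cv2.imread(f"pics/{c}0.png") for c in("side","top")}
m={}
for c,u in(("top",(263,161)),("side",(335,167))):
    H,S,V=cv2.split(cv2.cvtColor(I[c],cv2.COLOR_BGR2HSV));k=((V>185)&(S<150)).astype(np.uint8)
    w=np.zeros(k.shape,np.uint8);cv2.circle(w,u,42,1,-1);k&=w
    n,l,st,_=cv2.connectedComponentsWithStats(k);m[c]=(l==1+np.argmax(st[1:,4])).astype(float)
for cs in(("top","side"),("top",),("side",)):
    p,e=fit("tray",{c:m[c] for c in cs},(.6335,.1864));print(np.round(p[:2]*1e3,1),round(np.degrees(p[2])%180,1),round(e,3))
go(.448,.021,.304,18.7);go(.448,.021,.090,18.7)
E
```

```text
[635.4 186.9] 156.5 0.121
[633.6 186.1] 156.0 0.027
[638.7 192. ] 155.4 0.05
t 1.1 tcp [0.1757 0.6258 0.3038] Zaxis [-0. -0. -1.] w 1.002 F [ 0.5  0.5 -1.1] j7 -0.05
wz 55.62 shift [-6.602e+02  6.400e+01 -2.000e-01]
t 1.1 tcp [0.1757 0.6258 0.3038] Zaxis [-0. -0. -1.] w 1.002 F [ 0.5  0.5 -1.1] j7 -0.05
wz 55.62 shift [-660.2   64.   213.8]
```

Emit:
servo_tool(series=[0, 0, 6.95, 0, 0, 0, -1, 0, 0, 6.95, 0, 0, 0, -1, 0, 0, 6.95, 0, 0, 0, -1, 0, 0, 6.95, 0, 0, 0, -1, 0, 0, 6.95, 0, 0, 0, -1, 0, 0, 6.95, 0, 0, 0, -1, 0, 0, 6.95, 0, 0, 0, -1, 0, 0, 6.95, 0, 0, 0, -1, 0, 0, 0, -20, 2, 0, -1, 0, 0, 0, -35, 3, 0, -1, 0, 0, 0, -35, 3, 0, -1, 0, 0, 0, -35, 3, 0, -1], newtons=30)

```text
t: 2.1
tcp_pos: [0.2264, 0.5099, 0.3038]
tool_rot: [[-0.322, 0.947, 0.0], [0.947, 0.322, 0.0], [-0.0, 0.0, -1.0]]
force: [1.0, 0.2, 1.1]
width: 1.001
grip_force: 0.0
```

Emit:
servo_tool(series=[0, 0, 0, -40, 4, 0, -1, 0, 0, 0, -40, 4, 0, -1, 0, 0, 0, -40, 4, 0, -1, 0, 0, 0, -40, 4, 0, -1, 0, 0, 0, -40, 4, 0, -1, 0, 0, 0, -40, 4, 0, -1, 0, 0, 0, -40, 4, 0, -1, 0, 0, 0, -40, 4, 0, -1, 0, 0, 0, -40, 4, 0, -1, 0, 0, 0, -40, 4, 0, -1, 0, 0, 0, -40, 4, 0, -1, 0, 0, 0, -40, 4, 0, -1])

```text
t: 3.1
tcp_pos: [0.4262, 0.0697, 0.3043]
tool_rot: [[-0.321, 0.947, 0.001], [0.947, 0.321, 0.002], [0.001, 0.002, -1.0]]
force: [1.8, 0.4, 0.3]
width: 1.001
grip_force: 0.0
```

```bash
python3 -c "
from h import *
go(.448,.021,.090,18.7)"
```

```text
t 3.1 tcp [0.4262 0.0697 0.3043] Zaxis [ 0.001  0.002 -1.   ] w 1.001 F [1.8 0.4 0.3] j7 0.01
wz 0.02 shift [-53.4   4.7 214.3]
```

Emit:
servo_tool(series=[0, 0, 0, -27, 2, 0, -1, 0, 0, 0, -26.4, 2.7, 20, -1, 0, 0, 0, 0, 0, 35, -1, 0, 0, 0, 0, 0, 35, -1, 0, 0, 0, 0, 0, 20, -1, 0, 0, 0, 0, 0, 0, -1, 0, 0, 0, 0, 0, 0, -1])

```text
t: 3.68
tcp_pos: [0.4467, 0.0223, 0.1934]
tool_rot: [[-0.32, 0.947, -0.002], [0.947, 0.32, -0.002], [-0.001, -0.003, -1.0]]
force: [0.4, 0.8, 0.2]
width: 1.005
grip_force: 0.0
```

```bash
python3 -c "
from h import *
im=arm.capture('side');cv2.imwrite('pics/s1.png',cv2.resize(im[110:270,200:420],None,fx=3,fy=3))
go(.448,.021,.090,18.7)"
```

```text
t 3.73 tcp [0.448  0.0227 0.1946] Zaxis [ 0.001 -0.    -1.   ] w 0.995 F [-0.3  0.8  0.8] j7 0.36
wz 0.02 shift [ -1.5  -0.6 104.6]
```

View pics/s1.png

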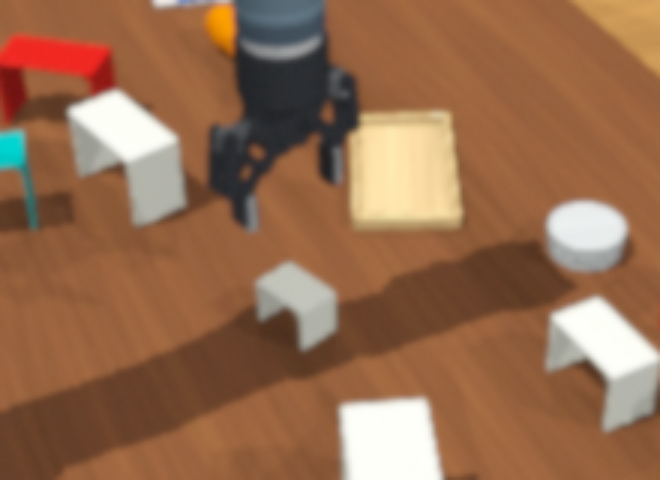

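The view shows the open fingers above the small riser (crop ~(297,305)), straddling it along its depth direction. The tray is at (405,170). Now I'll descend and close.

Emit:
servo_tool(series=[0, 0, 0, -1.5, -0.6, 25, -1, 0, 0, 0, 0, 0, 30, -1, 0, 0, 0, 0, 0, 30, -1, 0, 0, 0, 0, 0, 20, -1, 0, 0, 0, 0, 0, 0, -1, 0, 0, 0, 0, 0, 0, 1, 0, 0, 0, 0, 0, 0, 1, 0, 0, 0, 0, 0, 0, 1, 0, 0, 0, 0, 0, 0, 1, 0, 0, 0, 0, 0, 0, 1, 0, 0, 0, 0, 0, 0, 1, 0, 0, 0, 0, 0, 0, 1], newtons=25)

```text
t: 4.73
tcp_pos: [0.4489, 0.0215, 0.0906]
tool_rot: [[-0.321, 0.947, 0.003], [0.947, 0.321, 0.002], [0.001, 0.004, -1.0]]
force: [-2.0, -0.9, 8.9]
width: 0.458
grip_force: 24.5
```

Emit:
servo_tool(series=[0, 0, 0, 0, 0, 0, 1, 0, 0, 0, 0, 0, 0, 1, 0, 0, 0, 0, 0, 0, 1])

```text
t: 4.98
tcp_pos: [0.4489, 0.0215, 0.0906]
tool_rot: [[-0.321, 0.947, 0.003], [0.947, 0.321, 0.002], [0.001, 0.004, -1.0]]
force: [-1.2, 0.8, 7.8]
width: 0.459
grip_force: 24.5
```

```bash
python3 -c "
from h import *
im=arm.capture('side');cv2.imwrite('pics/s2.png',cv2.resize(im[110:270,200:420],None,fx=3,fy=3))
go(.635,.1875,.2,156.2)"
```

```text
t 5.03 tcp [0.4489 0.0214 0.0906] Zaxis [ 0.003  0.002 -1.   ] w 0.458 F [-1.8  0.5  7.8] j7 0.6
wz 42.51 shift [ 227.1  103.6 -108.8]
```

View pics/s2.png

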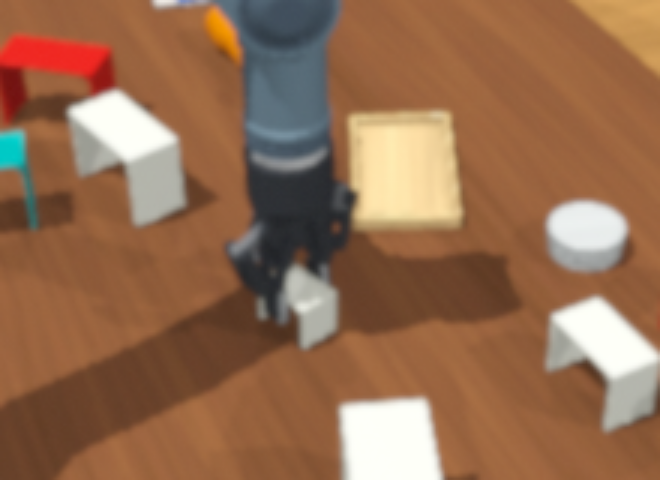

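Emit:
servo_tool(series=[0, 0, 0, 0, 0, -10, 1, 0, 0, 3, 0, 0, -20, 1, 0, 0, 6.5, 0, 0, -20, 1, 0, 0, 6.5, 0, 0, -20, 1, 0, 0, 6.5, 0, 0, 0, 1, 0, 0, 6.5, 0, 0, 0, 1, 0, 0, 6.5, 0, 0, 0, 1, 0, 0, 5, 0, 0, 0, 1, 0, 0, 2, 0, 0, 0, 1, 0, 0, 0, 10, 5, 0, 1, 0, 0, 0, 25, 12, 0, 1, 0, 0, 0, 30, 14, 0, 1])

```text
t: 6.03
tcp_pos: [0.5014, 0.0677, 0.1591]
tool_rot: [[0.405, 0.914, -0.001], [0.914, -0.405, 0.001], [0.001, -0.002, -1.0]]
force: [1.2, 0.5, 0.4]
width: 0.46
grip_force: 25.3
```

Emit:
servo_tool(series=[0, 0, 0, 34, 15, 0, 1, 0, 0, 0, 34, 15, 0, 1, 0, 0, 0, 34, 15, 0, 1, 0, 0, 0, 30, 14, 0, 1, 0, 0, 0, 20, 9, 0, 1, 0, 0, 0, 8, 3, 0, 1, 0, 0, 0, 0, 0, 0, 1, 0, 0, 0, 0, 0, 0, 1])

```text
t: 6.7
tcp_pos: [0.6307, 0.1854, 0.1586]
tool_rot: [[0.403, 0.915, -0.001], [0.915, -0.403, -0.001], [-0.001, -0.001, -1.0]]
force: [0.3, -0.1, -0.9]
width: 0.461
grip_force: 25.3
```

```bash
python3 -c "
from h import *
go(.635,.1875,.0965,156.2)
im=arm.capture('side');cv2.imwrite('pics/s3.png',cv2.resize(im[110:270,200:420],None,fx=3,fy=3))
"
```

```text
t 6.7 tcp [0.6307 0.1854 0.1586] Zaxis [-0.001 -0.001 -1.   ] w 0.461 F [ 0.3 -0.1 -0.9] j7 -0.33
wz 0.05 shift [ 3.8  3.1 62.1]
```

View pics/s3.png

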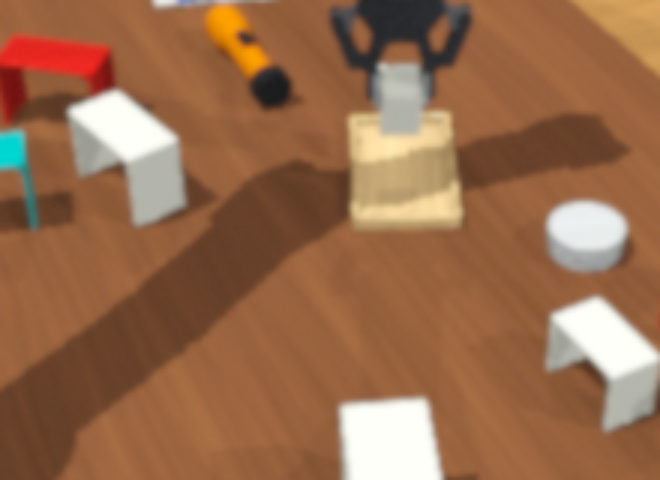

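The small riser is held level above the tray (crop ~(400,95)). Setting it down.

Emit:
servo_tool(series=[0, 0, 0, 3.8, 3.1, 10, 1, 0, 0, 0, 0, 0, 20, 1, 0, 0, 0, 0, 0, 16, 1, 0, 0, 0, 0, 0, 8, 1, 0, 0, 0, 0, 0, 4, 1, 0, 0, 0, 0, 0, 2, 1, 0, 0, 0, 0, 0, 1, 1, 0, 0, 0, 0, 0, 0, 1, 0, 0, 0, 0, 0, 0, 1])

```text
t: 7.5
tcp_pos: [0.6363, 0.188, 0.0987]
tool_rot: [[0.403, 0.915, 0.001], [0.915, -0.403, 0.0], [0.001, 0.001, -1.0]]
force: [-0.3, 0.6, -0.1]
width: 0.459
grip_force: 25.3
```

```bash
python3 -c "
from h import *
go(.635,.1875,.0955,156.2)"
```

```text
t 7.5 tcp [0.6363 0.188  0.0987] Zaxis [ 0.001  0.    -1.   ] w 0.459 F [-0.3  0.6 -0.1] j7 -0.3
wz 0.01 shift [-1.  -1.   3.2]
```

Emit:
servo_tool(series=[0, 0, 0, -1, -1, 1, 1, 0, 0, 0, 0, 0, 1, 1, 0, 0, 0, 0, 0, 1, 1, 0, 0, 0, 0, 0, 0.5, 1, 0, 0, 0, 0, 0, 0, 1, 0, 0, 0, 0, 0, 0, 1])

```text
t: 8.0
tcp_pos: [0.6347, 0.1876, 0.0959]
tool_rot: [[0.403, 0.915, 0.0], [0.915, -0.403, 0.001], [0.001, -0.0, -1.0]]
force: [-4.1, -0.6, 6.4]
width: 0.459
grip_force: 25.7
```

```bash
python3 -c "
from h import *
go(.635,.1875,.0955,156.2)"
```

```text
t 8.0 tcp [0.6347 0.1876 0.0959] Zaxis [ 0.     0.001 -1.   ] w 0.459 F [-4.1 -0.6  6.4] j7 -0.29
wz 0.02 shift [0.1 0.3 0.4]
```

Emit:
servo_tool(series=[0, 0, 0, 0, 0, 0, -0.2, 0, 0, 0, 0, 0, 0, -0.4, 0, 0, 0, 0, 0, 0, -0.7, 0, 0, 0, 0, 0, 0, -1, 0, 0, 0, 0, 0, 0, -1, 0, 0, 0, 0, 0, 0, -1, 0, 0, 0, 0, 0, -10, -1, 0, 0, 0, 0, 0, -25, -1, 0, 0, 0, 0, 0, -35, -1, 0, 0, 0, 0, 0, -40, -1, 0, 0, 0, 0, 0, -40, -1, 0, 0, 0, 0, 0, -20, -1])

```text
t: 9.0
tcp_pos: [0.6367, 0.1869, 0.2709]
tool_rot: [[0.404, 0.915, 0.008], [0.915, -0.404, 0.002], [0.005, 0.006, -1.0]]
force: [1.4, -0.2, 0.7]
width: 1.001
grip_force: 0.0
```

```bash
python3 -c "
from h import *
go(.6475,-.1685,.265,3.2)"
```

```text
t 9.0 tcp [0.6367 0.1869 0.2709] Zaxis [ 0.008  0.002 -1.   ] w 1.001 F [ 1.4 -0.2  0.7] j7 -0.4
wz -27.04 shift [-355.5   -9.1    3.9]
```

Emit:
servo_tool(series=[0, 0, -6.76, 0, 0, 0, -1, 0, 0, -6.76, 0, 0, 0, -1, 0, 0, -6.76, 0, 0, 0, -1, 0, 0, -6.76, 0, 0, 0, -1, 0, 0, 0, -25, -1, 0, -1, 0, 0, 0, -41, -1, 0, -1, 0, 0, 0, -41, -1, 0, -1, 0, 0, 0, -41, -1, 0, -1, 0, 0, 0, -41, -1, 0, -1, 0, 0, 0, -41, -1, 0, -1, 0, 0, 0, -41, -1, 0, -1, 0, 0, 0, -41, -1, 0, -1])

```text
t: 10.0
tcp_pos: [0.6438, -0.1266, 0.2653]
tool_rot: [[-0.056, 0.998, 0.001], [0.998, 0.056, 0.0], [0.0, 0.001, -1.0]]
force: [0.4, 0.3, -0.2]
width: 0.999
grip_force: 0.0
```

Emit:
servo_tool(series=[0, 0, 0, -30, -1, 0, -1, 0, 0, 0, -13, 0, 0, -1, 0, 0, 0, 0, 0, 0, -1, 0, 0, 0, 0, 0, 0, -1])

```text
t: 10.33
tcp_pos: [0.6455, -0.1675, 0.2647]
tool_rot: [[-0.055, 0.998, 0.0], [0.998, 0.055, 0.001], [0.001, 0.0, -1.0]]
force: [-0.1, 1.6, -0.6]
width: 1.0
grip_force: 0.0
```

```bash
cat > chk.py <<'E'
from h import *
import sys
n,tag=sys.argv[1],sys.argv[2]; go(*map(float,sys.argv[3:7]))
T=(.635,.1875);m={};tiles=[]
for c in("top","side"):
    im=arm.capture(c);u=proj([[*T,.005+D[n][2]/2]],c)[0]
    H,S,V=cv2.split(cv2.cvtColor(im,cv2.COLOR_BGR2HSV))
    g=((S<50)&(V>70)).astype(np.uint8)
    w=np.zeros(g.shape,np.uint8);cv2.circle(w,tuple(int(v) for v in u),int(420*D[n][1]),1,-1)
    k,l,st,_=cv2.connectedComponentsWithStats(g&w);m[c]=(l==1+np.argmax(st[1:,4])).astype(float)
    ov=cv2.resize(im,None,fx=4,fy=4)
    o=(u*4).astype(int);tiles.append((ov,o,c))
p0=T
for cs in(("top","side"),("top",),("side",)):
    p,e=fit(n,{c:m[c] for c in cs},p0,.005);print(cs,np.round(p[:2]*1e3,1),round(np.degrees(p[2])%180,1),round(e,3))
    if len(cs)==2:P=p
out=[]
for ov,o,c in tiles:
    cn,_=cv2.findContours((cv2.resize(render(n,P,c,.005),None,fx=4,fy=4)>.5).astype(np.uint8),0,1);cv2.drawContours(ov,cn,-1,(255,0,255),1)
    out.append(ov[max(o[1]-190,0):o[1]+190,o[0]-190:o[0]+190])
h=min(x.shape[0] for x in out);cv2.imwrite(f"pics/{tag}.png",np.hstack([x[:h] for x in out]))
E
python3 chk.py small c1 .6475 -.1685 .1085 3.2
```

```text
t 10.33 tcp [ 0.6455 -0.1675  0.2647] Zaxis [ 0.     0.001 -1.   ] w 1.0 F [-0.1  1.6 -0.6] j7 0.58
wz -0.03 shift [ -1.3   1.9 156.2]
('top', 'side') [635.2 191.3] 158.7 0.39
('top',) [633.6 192.2] 155.3 0.288
('side',) [635.6 191.1] 158.4 0.065
```

View pics/c1.png

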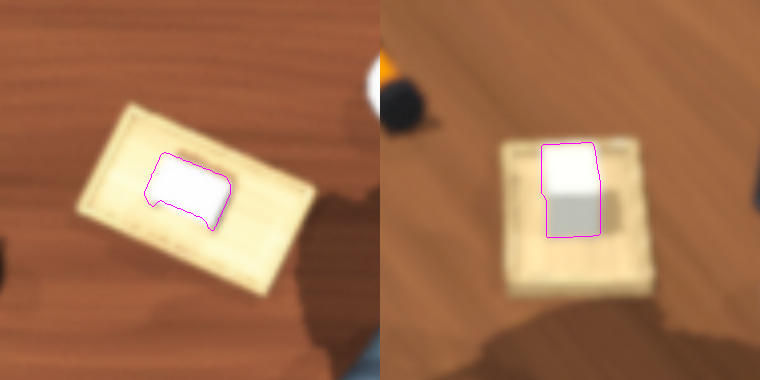

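The small riser stands upright in the tray (top-crop ~(188,190), side-crop ~(572,190)). It looks a few mm off, so I'll measure tray and riser again with cleaner masks.

```bash
cat > t2.py <<'E'
from h import *
import h
T=(.635,.1875);I={c:arm.capture(c) for c in("top","side")}
for c in I: cv2.imwrite(f"pics/{c}_t2.png",I[c])
# soft likelihood: per-pixel colour value scaled between counter and tray levels (blue channel separates wood from tray/riser)
def win(c,r,z): 
    u=proj([[*T,z]],c)[0];w=np.zeros((400,640),np.uint8);cv2.circle(w,tuple(int(round(v)) for v in u),r,1,-1);return w>0
for thr in(100,115,130):
    m={}
    for c in I:
        b=I[c][:,:,0];g=((b>thr)&win(c,38 if c=="top" else 44,.01)).astype(np.uint8)
        k,l,st,_=cv2.connectedComponentsWithStats(g);g=(l==1+np.argmax(st[1:,4])).astype(np.uint8)
        m[c]=cv2.morphologyEx(g,cv2.MORPH_CLOSE,np.ones((5,5))).astype(float)
    D0=h.parts
    sp=(.635,.190,np.radians(157))
    rs={c:render("small",sp,c,.005) for c in I}
    R0=h.render
    h.render=lambda n,p,c,z=0.,S=4: np.maximum(R0(n,p,c,z,S),rs[c])
    print("tray thr",thr,[(np.round(p[:2]*1e3,1).tolist(),round(np.degrees(p[2])%180,1),round(e,3)) for p,e in(h.fit("tray",{c:m[c] for c in cs},(.634,.187)) for cs in(("top",),("side",)))])
    h.render=R0
for thr in(205,220,235):
    m={}
    for c in I:
        f=I[c];v=f[:,:,0] if c=="top" else f[:,:,0]
        S=cv2.split(cv2.cvtColor(f,cv2.COLOR_BGR2HSV))[1]
        g=(((v>thr) if c=="top" else (S<(250-thr)))&win(c,20 if c=="top" else 24,.03)).astype(np.uint8)
        k,l,st,_=cv2.connectedComponentsWithStats(g);m[c]=(l==1+np.argmax(st[1:,4])).astype(float)
    print("small",thr,[(np.round(p[:2]*1e3,1).tolist(),round(np.degrees(p[2])%180,1),round(e,3)) for p,e in(h.fit("small",{c:m[c] for c in cs},(.635,.190),.005) for cs in(("top",),("side",)))])
u=proj([[*T,.01]],"top")[0].astype(int);print(I["top"][u[1]+8,u[0]-32:u[0]+33:2,0])
E
python3 t2.py
```

```text
tray thr 100 [([633.7, 186.3], np.float64(156.4), np.float64(0.024)), ([637.7, 189.2], np.float64(156.3), np.float64(0.035))]
tray thr 115 [([633.7, 186.6], np.float64(156.3), np.float64(0.03)), ([638.9, 192.6], np.float64(155.5), np.float64(0.052))]
tray thr 130 [([633.6, 185.8], np.float64(156.2), np.float64(0.041)), ([641.1, 195.6], np.float64(156.0), np.float64(0.123))]
small 205 [([633.7, 194.1], np.float64(154.5), np.float64(0.229)), ([636.2, 192.3], np.float64(158.4), np.float64(0.088))]
small 220 [([632.2, 192.0], np.float64(156.9), np.float64(0.175)), ([637.0, 192.2], np.float64(155.2), np.float64(0.159))]
small 235 [([632.3, 191.2], np.float64(157.0), np.float64(0.227)), ([638.9, 199.4], np.float64(153.4), np.float64(0.488))]
[ 59  54  55  56  55  72 117 161 162 152 173 176 182 190 199 199 188 184
 190 149 193 198 197 199 199 197 199 196 188 140  40  34  36]
```

Small sits about 3–4 mm off along the long side, well within the 9 mm play, so it can stay. For the medium I'll descend and use a firmer grip.

Emit:
servo_tool(series=[0, 0, 0, -1, 1.5, 20, -1, 0, 0, 0, 0, 0, 35, -1, 0, 0, 0, 0, 0, 40, -1, 0, 0, 0, 0, 0, 35, -1, 0, 0, 0, 0, 0, 18, -1, 0, 0, 0, 0, 0, 8, -1, 0, 0, 0, 0, 0, 0, -1, 0, 0, 0, 0, 0, 0, 1, 0, 0, 0, 0, 0, 0, 1, 0, 0, 0, 0, 0, 0, 1, 0, 0, 0, 0, 0, 0, 1, 0, 0, 0, 0, 0, 0, 1], newtons=40)

```text
t: 11.53
tcp_pos: [0.6486, -0.1688, 0.1109]
tool_rot: [[-0.057, 0.998, 0.004], [0.998, 0.057, -0.0], [-0.001, 0.004, -1.0]]
force: [0.8, -0.1, 6.6]
width: 0.551
grip_force: 40.6
```

Emit:
servo_tool(series=[0, 0, 0, 0, 0, 0, 1, 0, 0, 0, 0, 0, 0, 1, 0, 0, 0, 0, 0, 0, 1])

```text
t: 11.78
tcp_pos: [0.6486, -0.1688, 0.1109]
tool_rot: [[-0.057, 0.998, 0.004], [0.998, 0.057, -0.0], [-0.0, 0.004, -1.0]]
force: [-1.0, 1.2, 7.3]
width: 0.547
grip_force: 40.6
```

```bash
python3 -c "
from h import *
go(.635,.187,.22,156.3)"
```

```text
t 11.78 tcp [ 0.6486 -0.1688  0.1109] Zaxis [ 0.004 -0.    -1.   ] w 0.547 F [-1.   1.2  7.3] j7 0.67
wz 26.96 shift [ 320.3 -155.  -109.8]
```

Emit:
servo_tool(series=[0, 0, 0, 0, 0, -10, 1, 0, 0, 0, 0, 0, -20, 1, 0, 0, 5, 0, 0, -30, 1, 0, 0, 6, 0, 0, -30, 1, 0, 0, 6, 0, 0, -20, 1, 0, 0, 6, 0, 0, 0, 1, 0, 0, 4, 0, 0, 0, 1, 0, 0, 0, 10, -5, 0, 1, 0, 0, 0, 20, -10, 0, 1, 0, 0, 0, 30, -14, 0, 1, 0, 0, 0, 34, -16, 0, 1, 0, 0, 0, 34, -16, 0, 1])

```text
t: 12.78
tcp_pos: [0.642, -0.025, 0.2182]
tool_rot: [[0.402, 0.916, -0.001], [0.916, -0.402, 0.001], [0.0, -0.001, -1.0]]
force: [0.2, 0.6, -1.2]
width: 0.544
grip_force: 41.2
```

Emit:
servo_tool(series=[0, 0, 0, 34, -16, 0, 1, 0, 0, 0, 34, -16, 0, 1, 0, 0, 0, 34, -16, 0, 1, 0, 0, 0, 34, -16, 0, 1, 0, 0, 0, 25, -13, 0, 1, 0, 0, 0, 17, -10, 0, 1, 0, 0, 0, 9, -5, 0, 1, 0, 0, 0, 0, 0, 0, 1, 0, 0, 0, 0, 0, 0, 1, 0, 0, 0, 0, 0, 0, 1])

```text
t: 13.62
tcp_pos: [0.634, 0.1786, 0.2186]
tool_rot: [[0.405, 0.914, 0.0], [0.914, -0.405, -0.002], [-0.002, 0.001, -1.0]]
force: [0.1, -0.7, -1.1]
width: 0.546
grip_force: 41.2
```

```bash
python3 -c "
from h import *
go(.635,.187,.1165,156.3)
im=arm.capture('side');cv2.imwrite('pics/s4.png',cv2.resize(im[90:210,260:420],None,fx=4,fy=4))
"
```

```text
t 13.62 tcp [0.634  0.1786 0.2186] Zaxis [ 0.    -0.002 -1.   ] w 0.546 F [ 0.1 -0.7 -1.1] j7 -0.34
wz -0.22 shift [  8.3  -2.5 102. ]
```

View pics/s4.png

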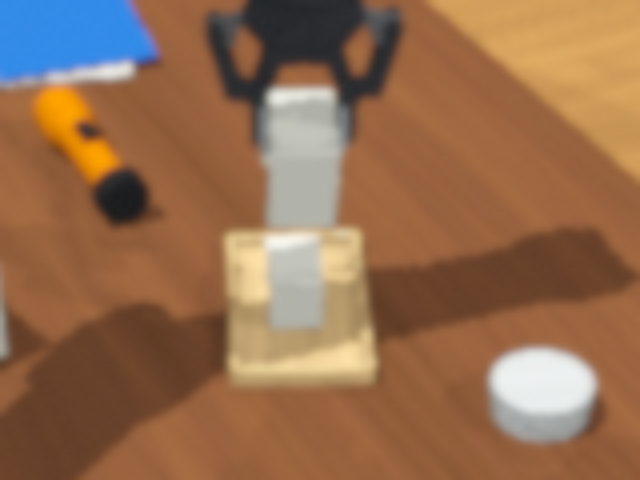

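The medium is held level above the tray (crop ~(302,160)), with the small under it at (296,285). I'll check where each one really is in the side view.

```bash
python3 - <<'E'
from h import *
im=arm.capture("side");s=arm.state();tcp=s["tcp_pos"];zf=tcp[2]-.1109
H,S,V=cv2.split(cv2.cvtColor(im,cv2.COLOR_BGR2HSV))
g=(S<45)&(V>100)
def f1(n,rows,z,p0,yaw,dark):
    w=np.zeros_like(g);w[rows[0]:rows[1],310:360]=1
    m=(g&w)
    ign=dark
    f=lambda q:np.abs(render(n,(q[0]/1e3,q[1]/1e3,yaw),"side",z)-m)[~ign].sum()/m.sum()
    r=minimize(f,p0,method="Nelder-Mead",options=dict(initial_simplex=np.array(p0)+[[0,0],[8,0],[0,8]]))
    print(n,np.round(r.x,1),round(r.fun,3),int(m.sum()))
dk=np.zeros_like(g);f1("small",(149,175),.005,[635,189],np.radians(156.3),dk)
dk=(V<70)|(np.arange(400)[:,None]<113);f1("medium",(90,147),zf,list(tcp[:2]*1e3),np.radians(156.1),dk)
print(tcp)
E
```

```text
small [635.4 189.5] 0.09 303
medium [635.7 182.2] 0.099 659
[0.63421941 0.17821208 0.21873432]
```

The side view reads about +3 mm in y here for the held medium as well, so it is a camera bias. Small is therefore within about 2 mm of centre. Lowering the medium.

Emit:
servo_tool(series=[0, 0, -0.2, 5, -1.5, 5, 1, 0, 0, 0, 3.3, -1, 20, 1, 0, 0, 0, 0, 0, 25, 1, 0, 0, 0, 0, 0, 22, 1, 0, 0, 0, 0, 0, 14, 1, 0, 0, 0, 0, 0, 8, 1, 0, 0, 0, 0, 0, 4, 1, 0, 0, 0, 0, 0, 0, 1, 0, 0, 0, 0, 0, 0, 1, 0, 0, 0, 0, 0, 0, 1])

```text
t: 14.55
tcp_pos: [0.636, 0.1902, 0.1219]
tool_rot: [[0.4, 0.917, 0.003], [0.917, -0.4, 0.001], [0.002, 0.002, -1.0]]
force: [0.9, -0.1, -1.1]
width: 0.547
grip_force: 41.2
```

```bash
python3 -c "
from h import *
go(.6347,.187,.1155,156.3)"
```

```text
t 14.55 tcp [0.636  0.1902 0.1219] Zaxis [ 0.003  0.001 -1.   ] w 0.547 F [ 0.9 -0.1 -1.1] j7 -0.29
wz 0.14 shift [-3.4  0.   6.4]
```

Emit:
servo_tool(series=[0, 0, 0, -2, 0, 0, 1, 0, 0, 0, -1.2, 0, 2, 1, 0, 0, 0, 0, 0, 2, 1, 0, 0, 0, 0, 0, 1.2, 1, 0, 0, 0, 0, 0, 0, 1, 0, 0, 0, 0, 0, 0, 1, 0, 0, 0, 0, 0, 0, 1])

```text
t: 15.13
tcp_pos: [0.6339, 0.187, 0.116]
tool_rot: [[0.4, 0.917, 0.0], [0.917, -0.4, 0.0], [0.0, 0.0, -1.0]]
force: [-2.3, -0.3, 6.0]
width: 0.543
grip_force: 41.6
```

```bash
python3 -c "
from h import *
go(.6347,.187,.1155,156.3)"
```

```text
t 15.13 tcp [0.6339 0.187  0.116 ] Zaxis [ 0.  0. -1.] w 0.543 F [-2.3 -0.3  6. ] j7 -0.28
wz 0.14 shift [0.3 0.7 0.5]
```

Emit:
servo_tool(series=[0, 0, 0, 0, 0, 0, -0.3, 0, 0, 0, 0, 0, 0, -0.5, 0, 0, 0, 0, 0, 0, -0.8, 0, 0, 0, 0, 0, 0, -1, 0, 0, 0, 0, 0, 0, -1, 0, 0, 0, 0, 0, 0, -1, 0, 0, 0, 0, 0, -10, -1, 0, 0, 0, 0, 0, -25, -1, 0, 0, 0, 0, 0, -40, -1, 0, 0, 0, 0, 0, -40, -1, 0, 0, 0, 0, 0, -35, -1, 0, 0, 0, 0, 0, 0, -1])

```text
t: 16.13
tcp_pos: [0.6385, 0.1867, 0.2751]
tool_rot: [[0.4, 0.916, 0.015], [0.916, -0.4, 0.005], [0.01, 0.012, -1.0]]
force: [1.4, -0.7, 1.2]
width: 0.996
grip_force: 0.0
```

```bash
python3 -c "
from h import *
go(.376,.2807,.265,13.7)"
```

```text
t 16.13 tcp [0.6385 0.1867 0.2751] Zaxis [ 0.015  0.005 -1.   ] w 0.996 F [ 1.4 -0.7  1.2] j7 -0.37
wz -37.3 shift [ 153.4 -232.8    8.9]
```

Emit:
servo_tool(series=[0, 0, -6.2, 0, 0, 0, -1, 0, 0, -6.2, 0, 0, 0, -1, 0, 0, -6.2, 0, 0, 0, -1, 0, 0, -6.2, 0, 0, 0, -1, 0, 0, -6.2, 0, 0, 0, -1, 0, 0, -6.2, 0, 0, 0, -1, 0, 0, 0, 10, -16, 0, -1, 0, 0, 0, 20, -31, 0, -1, 0, 0, 0, 22, -33, 0, -1, 0, 0, 0, 22, -33, 0, -1, 0, 0, 0, 22, -33, 0, -1, 0, 0, 0, 22, -33, 0, -1])

```text
t: 17.13
tcp_pos: [0.4303, 0.2596, 0.2652]
tool_rot: [[-0.235, 0.972, -0.0], [0.972, 0.235, 0.0], [0.0, 0.0, -1.0]]
force: [0.2, 1.4, 0.5]
width: 1.0
grip_force: 0.0
```

Emit:
servo_tool(series=[0, 0, 0, 18, -28, 0, -1, 0, 0, 0, 11, -16, 0, -1, 0, 0, 0, 6, -9, 0, -1, 0, 0, 0, 0, 0, 0, -1, 0, 0, 0, 0, 0, 0, -1])

```text
t: 17.55
tcp_pos: [0.3721, 0.2812, 0.2656]
tool_rot: [[-0.237, 0.972, 0.0], [0.972, 0.237, 0.001], [0.001, 0.001, -1.0]]
force: [0.6, 0.8, -0.1]
width: 0.996
grip_force: 0.0
```

```bash
python3 chk.py medium c2 .376 .2807 .1285 13.7
```

```text
t 17.55 tcp [0.3721 0.2812 0.2656] Zaxis [ 0.     0.001 -1.   ] w 0.996 F [ 0.6  0.8 -0.1] j7 -0.42
wz 0.01 shift [ -1.6   3.6 137.1]
('top', 'side') [632.9 191.8] 157.1 0.164
('top',) [631.8 191.9] 156.7 0.102
('side',) [634.  192.8] 157.3 0.044
```

View pics/c2.png

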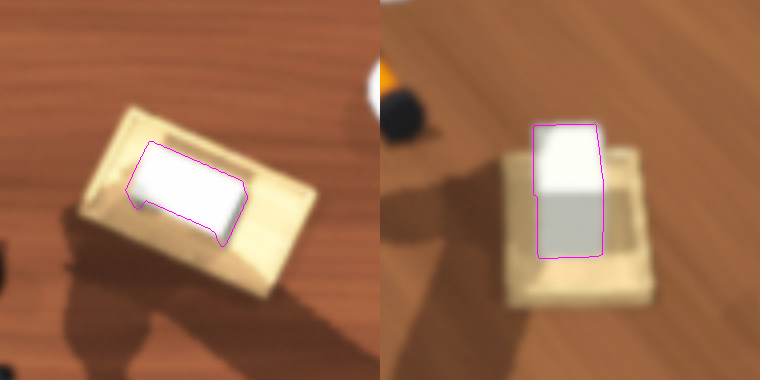

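Medium is nested upright over the small (top-crop ~(187,193), side-crop ~(568,190)), with the tray's outer corners in the top crop at (131,107), (317,190), (268,300), (78,212). It measures about 5 mm off, so I'll check the tray pose from its corners.

```bash
cat > t3.py <<'E'
from h import *
from scipy.optimize import least_squares
I={c:arm.capture(c) for c in("top","side")}
T=(.635,.1875)
# sub-pixel edges of the outer tray rim: fit line profiles (steepest gradient of blue channel) along the predicted outline
def edges(p,c):
    a=p[2];R=np.array([[np.cos(a),-np.sin(a)],[np.sin(a),np.cos(a)]])
    res=[]
    b=cv2.GaussianBlur(I[c][:,:,0].astype(np.float32),(0,0),.7)
    for ax,sg,h0,L in((0,1,.052,.09),(0,-1,.052,.09),(1,1,.09,.052),(1,-1,.09,.052)):
        ds=[]
        nrm=R[:,ax]*sg
        if c=="side" and nrm@np.array([-.4,-1])>0.3*0: zz=.0   # near faces: bottom edge meets the counter
        else: zz=.014
        if c=="top": zz=.0 if nrm@np.array([-.41,-.18])>0 else .014
        for t in np.linspace(-.75,.75,15):
            q=np.zeros(2);q[ax]=sg*h0;q[1-ax]=t*L
            base=R@q+p[:2]
            off=np.arange(-.012,.0121,.0005)
            P=np.array([[*(base+nrm*o),zz] for o in off]);uv=proj(P,c).astype(np.float32)
            v=cv2.remap(b,uv[:,:1],uv[:,1:],cv2.INTER_CUBIC)[:,0]
            g=-np.gradient(v);i=np.argmax(g)
            if g[i]>2.0: ds.append(off[i])
        res.append((ax,sg,round(np.median(ds)*1e3,1) if ds else None,len(ds)))
    return res
for c in I:
    p=np.array([.634,.187,np.radians(156.3)])
    for _ in range(3):
        r=edges(p,c);d={(a,s):v for a,s,v,n in r}
        a=p[2];ex=np.array([np.cos(a),np.sin(a)]);ey=np.array([-np.sin(a),np.cos(a)])
        fx=[v*s for (A,s),v in d.items() if A==0 and v is not None];fy=[v*s for (A,s),v in d.items() if A==1 and v is not None]
        p[:2]+=(ex*np.mean(fx)+ey*np.mean(fy))/1e3
    print(c,np.round(p[:2]*1e3,1),r)
E
python3 t3.py
```

```text
top [633.8 186. ] [(0, 1, np.float64(0.5), 15), (0, -1, np.float64(0.0), 15), (1, 1, np.float64(0.0), 15), (1, -1, np.float64(0.0), 15)]
side [641.4 193.9] [(0, 1, np.float64(2.0), 15), (0, -1, np.float64(1.5), 15), (1, 1, np.float64(-3.0), 15), (1, -1, np.float64(-3.0), 3)]
```

```bash
python3 - <<'E'
from h import *
T=(.635,.1875);o=(proj([[*T,.005+.031]],"side")[0]*4).astype(int);x0,y0=o-190
o2=(proj([[*T,.005+.031]],"top")[0]*4).astype(int);x2,y2=o2-190
a=np.radians(156.3);R=np.array([[np.cos(a),-np.sin(a),0],[np.sin(a),np.cos(a),0],[0,0,1]])
def d(p,c,ctr): 
    uv=proj(np.array(p)@R.T+[*ctr,0],c)*4+1.5
    return np.round(uv-([x0-380,y0] if c=="side" else [x2,y2])).astype(int).tolist()
C=[[s*.052,t*.09,.014] for s in(1,-1) for t in(1,-1)]+[[s*.052,t*.09,0] for s in(1,-1) for t in(1,-1)]
for ctr in((.634,.187),(.637,.190)): print("tray",ctr,"side",d(C,"side",ctr))
print("tray top",d(C,"top",(.634,.186)))
F=[[s*.024,t*.043,.067] for s in(1,-1) for t in(1,-1)]+[[s*.024,t*.043,.005] for s in(1,-1) for t in(1,-1)]
for ctr in((.634,.187),(.633,.192)): print("med",ctr,d(F,"side",ctr),"top",d(F[:4],"top",ctr))
E
```

```text
tray (0.634, 0.187) side [[504, 290], [501, 153], [648, 287], [631, 150], [505, 306], [501, 168], [647, 303], [631, 165]]
tray (0.637, 0.19) side [[506, 287], [503, 150], [650, 284], [633, 147], [507, 302], [503, 165], [649, 299], [633, 162]]
tray top [[264, 296], [77, 210], [316, 189], [130, 105], [265, 299], [79, 214], [317, 193], [132, 110]]
med (0.634, 0.187) [[541, 192], [537, 128], [607, 191], [601, 126], [541, 261], [538, 195], [605, 260], [599, 194]] top [[223, 230], [130, 188], [248, 180], [156, 138]]
med (0.633, 0.192) [[537, 189], [533, 125], [603, 188], [596, 123], [537, 258], [534, 192], [601, 256], [595, 191]] top [[217, 231], [124, 189], [242, 181], [150, 139]]
```

Both cameras put the nested pair about 5 mm off along the long side and about 4 mm off in depth. The arm's aim is biased here, and the correct TCP target is about (0.636, 0.181). I'll regrip the medium, slide it so its leg nudges the small to centre, then set it centred.

```bash
python3 -c "
from h import *
go(.634,.187,.2656,156.4)"
```

```text
t 17.75 tcp [0.3735 0.2803 0.2654] Zaxis [ 0.001 -0.    -1.   ] w 0.997 F [ 0.  -0.8  0.2] j7 -0.42
wz 37.09 shift [1.880e+01 2.761e+02 1.000e-01]
```

Emit:
servo_tool(series=[0, 0, 6.2, 0, 0, 0, -1, 0, 0, 6.2, 0, 0, 0, -1, 0, 0, 6.2, 0, 0, 0, -1, 0, 0, 6.2, 0, 0, 0, -1, 0, 0, 6.2, 0, 0, 0, -1, 0, 0, 6.1, 0, 0, 0, -1, 0, 0, 0, 1, 16, 0, -1, 0, 0, 0, 2, 30, 0, -1, 0, 0, 0, 3, 38, 0, -1, 0, 0, 0, 3, 38, 0, -1, 0, 0, 0, 3, 38, 0, -1, 0, 0, 0, 3, 38, 0, -1])

```text
t: 18.75
tcp_pos: [0.5621, 0.2148, 0.2646]
tool_rot: [[0.398, 0.917, 0.0], [0.917, -0.398, -0.001], [-0.001, 0.001, -1.0]]
force: [0.1, 0.7, 0.5]
width: 0.999
grip_force: 0.0
```

Emit:
servo_tool(series=[0, 0, 0, 2, 34, 0, -1, 0, 0, 0, 1, 25, 0, -1, 0, 0, 0, 1, 13, 0, -1, 0, 0, 0, 0, 6, 0, -1, 0, 0, 0, 0, 0, 0, -1, 0, 0, 0, 0, 0, 0, -1, 0, 0, 0, 0, 0, 0, -1])

```text
t: 19.33
tcp_pos: [0.6319, 0.1896, 0.2648]
tool_rot: [[0.397, 0.918, -0.002], [0.918, -0.397, 0.0], [-0.0, -0.002, -1.0]]
force: [0.3, -1.3, 0.3]
width: 1.0
grip_force: 0.0
```

```bash
python3 -c "
from h import *
go(.634,.187,.116,156.4)"
```

```text
t 19.33 tcp [0.6319 0.1896 0.2648] Zaxis [-0.002  0.    -1.   ] w 1.0 F [ 0.3 -1.3  0.3] j7 -0.42
wz 0.22 shift [ -1.6   3.2 148.7]
```

Emit:
servo_tool(series=[0, 0, 0, -1.6, 3, 20, -1, 0, 0, 0, 0, 0, 35, -1, 0, 0, 0, 0, 0, 40, -1, 0, 0, 0, 0, 0, 30, -1, 0, 0, 0, 0, 0, 16, -1, 0, 0, 0, 0, 0, 7, -1, 0, 0, 0, 0, 0, 0, -1, 0, 0, 0, 0, 0, 0, 1, 0, 0, 0, 0, 0, 0, 1, 0, 0, 0, 0, 0, 0, 1, 0, 0, 0, 0, 0, 0, 1, 0, 0, 0, 0, 0, 0, 1])

```text
t: 20.33
tcp_pos: [0.6365, 0.1864, 0.1197]
tool_rot: [[0.398, 0.917, 0.004], [0.917, -0.398, 0.002], [0.003, 0.003, -1.0]]
force: [-0.7, 1.0, 5.8]
width: 0.547
grip_force: 40.4
```

Emit:
servo_tool(series=[0, 0, 0, 0, 0, 0, 1, 0, 0, 0, 0, 0, 0, 1])

```text
t: 20.5
tcp_pos: [0.6365, 0.1864, 0.1197]
tool_rot: [[0.398, 0.917, 0.003], [0.917, -0.398, 0.002], [0.003, 0.002, -1.0]]
force: [-1.3, 0.2, 6.1]
width: 0.545
grip_force: 40.4
```

```bash
python3 -c "
from h import *
go(.634,.187,.116,156.4)"
```

```text
t 20.5 tcp [0.6365 0.1864 0.1197] Zaxis [ 0.003  0.002 -1.   ] w 0.545 F [-1.3  0.2  6.1] j7 -0.32
wz 0.16 shift [-0.5 -2.6  3.7]
```

Emit:
servo_tool(series=[0, 0, 0, 0, 0, -1.5, 1, 0, 0, 0, 0, 1, -0.5, 1, 0, 0, 0, 0, 0.5, 0, 1, 0, 0, 0, -2, 0, 0, 1, 0, 0, 0, -3, 0, 0, 1, 0, 0, 0, -3, 0, 0, 1, 0, 0, 0, -2, 0, 0, 1, 0, 0, 0, -2, 0, 0, 1, 0, 0, 0, -1, 0, 0, 1, 0, 0, 0, 0, 0, 0, 1, 0, 0, 0, 0, 0, 0, 1])

```text
t: 21.42
tcp_pos: [0.6317, 0.1734, 0.1197]
tool_rot: [[0.398, 0.917, 0.001], [0.917, -0.398, 0.0], [0.001, 0.001, -1.0]]
force: [0.8, 2.3, 5.8]
width: 0.545
grip_force: 41.6
```

```bash
python3 -c "
from h import *
go(.637,.186,.1197,156.4)"
```

```text
t 21.42 tcp [0.6317 0.1734 0.1197] Zaxis [ 0.001  0.    -1.   ] w 0.545 F [0.8 2.3 5.8] j7 -0.31
wz 0.14 shift [13.6 -0.2  0. ]
```

Emit:
servo_tool(series=[0, 0, 0, 0, 0, -1, 1, 0, 0, 0, 2, 0.5, 0, 1, 0, 0, 0, 3, 0.5, 0, 1, 0, 0, 0, 2.5, 0, 0, 1, 0, 0, 0, 1.3, 0, 0, 1, 0, 0, 0, 0, 0, 0, 1, 0, 0, 0, 0, 0, 0, 1])

```text
t: 22.0
tcp_pos: [0.6344, 0.1765, 0.1198]
tool_rot: [[0.401, 0.916, -0.004], [0.916, -0.401, -0.006], [-0.007, -0.001, -1.0]]
force: [-2.0, -3.6, 6.7]
width: 0.547
grip_force: 41.7
```

```bash
python3 -c "
from h import *
go(.6345,.1818,.1197,156.4)"
```

```text
t 22.0 tcp [0.6344 0.1765 0.1198] Zaxis [-0.004 -0.006 -1.   ] w 0.547 F [-2.  -3.6  6.7] j7 -0.32
wz -0.03 shift [ 4.9 -2.   0.1]
```

Emit:
servo_tool(series=[0, 0, 0, 0, 0, -2, 1, 0, 0, 0, 0, 0, -1, 1, 0, 0, 0, 0, 0, 0, 1, 0, 0, 0, 0, 0, 0, 1])

```text
t: 22.33
tcp_pos: [0.6348, 0.1814, 0.1222]
tool_rot: [[0.397, 0.918, -0.002], [0.918, -0.397, -0.001], [-0.001, -0.002, -1.0]]
force: [0.7, 0.7, -0.4]
width: 0.546
grip_force: 41.0
```

```bash
python3 -c "
from h import *
go(.6345,.1818,.1205,156.4)"
```

```text
t 22.33 tcp [0.6348 0.1814 0.1222] Zaxis [-0.002 -0.001 -1.   ] w 0.546 F [ 0.7  0.7 -0.4] j7 -0.32
wz 0.18 shift [ 0.3 -0.4  1.7]
```

Emit:
servo_tool(series=[0, 0, 0.2, 0, 0, 1, 1, 0, 0, 0, 0, 0, 1, 1, 0, 0, 0, 0, 0, 0.3, 1, 0, 0, 0, 0, 0, 0, 1, 0, 0, 0, 0, 0, 0, -0.2, 0, 0, 0, 0, 0, 0, -0.5, 0, 0, 0, 0, 0, 0, -0.8, 0, 0, 0, 0, 0, 0, -1, 0, 0, 0, 0, 0, 0, -1, 0, 0, 0, 0, 0, 0, -1, 0, 0, 0, 0, 0, -10, -1, 0, 0, 0, 0, 0, -25, -1])

```text
t: 23.33
tcp_pos: [0.6328, 0.1811, 0.1529]
tool_rot: [[0.401, 0.916, -0.007], [0.916, -0.401, -0.002], [-0.005, -0.006, -1.0]]
force: [-0.8, -0.1, 1.2]
width: 1.0
grip_force: 0.0
```

Emit:
servo_tool(series=[0, 0, 0, 0, 0, -35, -1, 0, 0, 0, 0, 0, -40, -1, 0, 0, 0, 0, 0, -30, -1, 0, 0, 0, 0, 0, -10, -1, 0, 0, 0, 0, 0, 0, -1, 0, 0, 0, 0, 0, 0, -1])

```text
t: 23.83
tcp_pos: [0.6355, 0.1813, 0.2713]
tool_rot: [[0.401, 0.916, 0.001], [0.916, -0.401, 0.001], [0.001, 0.0, -1.0]]
force: [0.0, 0.1, -0.3]
width: 0.999
grip_force: 0.0
```

```bash
python3 -c "
from h import *
go(.376,.2807,.265,13.7)"
```

```text
t 23.83 tcp [0.6355 0.1813 0.2713] Zaxis [ 0.001  0.001 -1.   ] w 0.999 F [ 0.   0.1 -0.3] j7 -0.41
wz -37.34 shift [ 158.  -228.6    6.4]
```

Emit:
servo_tool(series=[0, 0, -6.2, 0, 0, 0, -1, 0, 0, -6.2, 0, 0, 0, -1, 0, 0, -6.2, 0, 0, 0, -1, 0, 0, -6.2, 0, 0, 0, -1, 0, 0, -6.2, 0, 0, 0, -1, 0, 0, -6.3, 0, 0, 0, -1, 0, 0, 0, 10, -15, 0, -1, 0, 0, 0, 20, -30, 0, -1, 0, 0, 0, 23, -32, 0, -1, 0, 0, 0, 23, -32, 0, -1, 0, 0, 0, 23, -32, 0, -1, 0, 0, 0, 23, -32, 0, -1])

```text
t: 24.83
tcp_pos: [0.4351, 0.2588, 0.2681]
tool_rot: [[-0.237, 0.972, -0.004], [0.972, 0.237, -0.004], [-0.003, -0.005, -1.0]]
force: [-0.3, 1.4, -0.1]
width: 1.001
grip_force: 0.0
```

Emit:
servo_tool(series=[0, 0, 0, 18, -28, 0, -1, 0, 0, 0, 11, -16, 0, -1, 0, 0, 0, 6, -9, 0, -1, 0, 0, 0, 0, 0, 0, -1, 0, 0, 0, 0, 0, 0, -1])

```text
t: 25.25
tcp_pos: [0.3775, 0.2802, 0.2693]
tool_rot: [[-0.238, 0.971, -0.002], [0.971, 0.238, -0.002], [-0.002, -0.003, -1.0]]
force: [0.7, -0.3, -0.0]
width: 1.0
grip_force: 0.0
```

```bash
python3 chk.py medium c3 .376 .2807 .1285 13.7; python3 t3.py
```

```text
t 25.25 tcp [0.3775 0.2802 0.2693] Zaxis [-0.002 -0.002 -1.   ] w 1.0 F [ 0.7 -0.3 -0. ] j7 -0.42
wz 0.09 shift [  1.1  -1.  140.8]
('top', 'side') [631.4 186.7] 157.2 0.189
('top',) [630.3 186.6] 156.1 0.096
('side',) [633.3 186.2] 156.6 0.063
top [633.8 186. ] [(0, 1, np.float64(0.5), 15), (0, -1, np.float64(0.0), 15), (1, 1, np.float64(0.0), 15), (1, -1, np.float64(0.0), 15)]
side [641.8 193.6] [(0, 1, np.float64(2.0), 15), (0, -1, np.float64(2.5), 15), (1, 1, np.float64(-5.0), 15), (1, -1, np.float64(-0.5), 3)]
```

View pics/c3.png

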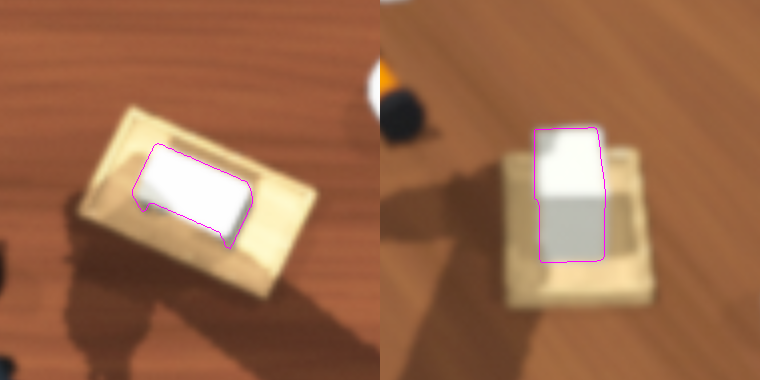

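Medium is now centred along the tray (top-crop ~(192,195)) with about 2.5 mm left in depth, which is fine. Next is the large riser, directly below the gripper.

Emit:
servo_tool(series=[0, 0, 0, 1, -1, 20, -1, 0, 0, 0, 0, 0, 35, -1, 0, 0, 0, 0, 0, 38, -1, 0, 0, 0, 0, 0, 28, -1, 0, 0, 0, 0, 0, 14, -1, 0, 0, 0, 0, 0, 6, -1, 0, 0, 0, 0, 0, 0, -1, 0, 0, 0, 0, 0, 0, 1, 0, 0, 0, 0, 0, 0, 1, 0, 0, 0, 0, 0, 0, 1, 0, 0, 0, 0, 0, 0, 1, 0, 0, 0, 0, 0, 0, 1], newtons=45)

```text
t: 26.45
tcp_pos: [0.3788, 0.282, 0.1315]
tool_rot: [[-0.236, 0.972, 0.002], [0.972, 0.236, 0.003], [0.002, 0.002, -1.0]]
force: [0.1, -1.8, 6.5]
width: 0.631
grip_force: 46.6
```

Emit:
servo_tool(series=[0, 0, 0, 0, 0, 0, 1, 0, 0, 0, 0, 0, 0, 1])

```text
t: 26.62
tcp_pos: [0.3788, 0.282, 0.1315]
tool_rot: [[-0.236, 0.972, 0.002], [0.972, 0.236, 0.003], [0.002, 0.002, -1.0]]
force: [-1.1, -0.4, 6.3]
width: 0.637
grip_force: 46.6
```

```bash
python3 -c "
from h import *
go(.637,.1805,.26,156.4)"
```

```text
t 26.62 tcp [0.3788 0.282  0.1315] Zaxis [ 0.002  0.003 -1.   ] w 0.637 F [-1.1 -0.4  6.3] j7 -0.21
wz 37.24 shift [  10.7  277.6 -127.8]
```

Emit:
servo_tool(series=[0, 0, 0, 0, 0, -10, 1, 0, 0, 0, 0, 0, -20, 1, 0, 0, 5.2, 0, 0, -30, 1, 0, 0, 6, 0, 0, -30, 1, 0, 0, 6, 0, 0, -20, 1, 0, 0, 6, 0, 0, -10, 1, 0, 0, 6, 0, 0, 0, 1, 0, 0, 5, 0, 0, 0, 1, 0, 0, 3, 0, 0, 0, 1, 0, 0, 0, 1, 12, 0, 1, 0, 0, 0, 1, 24, 0, 1, 0, 0, 0, 1, 32, 0, 1])

```text
t: 27.62
tcp_pos: [0.4395, 0.2584, 0.2501]
tool_rot: [[0.394, 0.919, -0.003], [0.919, -0.394, 0.002], [0.001, -0.003, -1.0]]
force: [0.6, 1.2, -0.5]
width: 0.637
grip_force: 47.7
```

Emit:
servo_tool(series=[0, 0, 0, 1, 36, 0, 1, 0, 0, 0, 1, 36, 0, 1, 0, 0, 0, 1, 36, 0, 1, 0, 0, 0, 1, 36, 0, 1, 0, 0, 0, 1, 30, 0, 1, 0, 0, 0, 1, 20, 0, 1, 0, 0, 0, 1, 12, 0, 1, 0, 0, 0, 1, 4, 0, 1, 0, 0, 0, 0, 0, 0, 1, 0, 0, 0, 0, 0, 0, 1, 0, 0, 0, 0, 0, 0, 1])

```text
t: 28.53
tcp_pos: [0.6357, 0.1815, 0.2498]
tool_rot: [[0.398, 0.917, -0.001], [0.917, -0.398, 0.001], [0.0, -0.002, -1.0]]
force: [-0.2, -0.2, -0.6]
width: 0.638
grip_force: 47.7
```

```bash
cat > held.py <<'E'
from h import *
import sys
n,zg=sys.argv[1],float(sys.argv[2])
im=arm.capture("side");s=arm.state();tcp=s["tcp_pos"];zf=tcp[2]-zg;R=s["tool_rot"];yaw=np.arctan2(R[1,1],R[0,1])
H,S,V=cv2.split(cv2.cvtColor(im,cv2.COLOR_BGR2HSV))
g0=(S<55)&(V>100);p0=[*(tcp[:2]*1e3)]
ref=render(n,(*tcp[:2],yaw),"side",zf)
zone=cv2.dilate((ref>0).astype(np.uint8),np.ones((13,13)))>0
top=int(np.where(ref.any(1))[0][0]);bot=int(np.where(ref.any(1))[0][-1])
ign=(V<75)|~zone; ign[:int(top+.25*(bot-top))]=True
# ignore whatever the nest below shows
for q in(("medium",),("small","medium","large") )[:1]:
    for k in q: ign|=cv2.dilate((render(k,(.633,.187,np.radians(156.4)),"side",.005)>0).astype(np.uint8),np.ones((3,3)))>0 if n=="large" else False
if n=="biggest": ign|=cv2.dilate((render("large",(.635,.187,np.radians(156.4)),"side",.005)>0).astype(np.uint8),np.ones((3,3)))>0
m=g0.astype(float)
f=lambda q:np.abs(render(n,(q[0]/1e3,q[1]/1e3,yaw),"side",zf)-m)[~ign].sum()
r=minimize(f,p0,method="Nelder-Mead",options=dict(initial_simplex=np.array(p0)+[[0,0],[8,0],[0,8]]))
print("side fit",np.round(r.x,1),"minus tcp",np.round(r.x-np.array(p0),1),round(r.fun/ref.sum(),3))
ov=cv2.resize(im,None,fx=4,fy=4);cn,_=cv2.findContours((cv2.resize(render(n,(r.x[0]/1e3,r.x[1]/1e3,yaw),"side",zf),None,fx=4,fy=4)>.5).astype(np.uint8),0,1);cv2.drawContours(ov,cn,-1,(255,0,255),1)
cv2.imwrite(f"pics/held_{n}.png",ov[340:800,1100:1600])
go(.637,.1805,zg+.006,156.4)
E
python3 held.py large .1315
```

```text
side fit [636.1 183.6] minus tcp [0.4 2.1] 0.045
t 28.58 tcp [0.6357 0.1816 0.2499] Zaxis [-0.001  0.001 -1.   ] w 0.637 F [-0.3 -0.2 -1. ] j7 -0.42
wz 0.16 shift [ -0.5   1.8 112.4]
```

View pics/held_large.png

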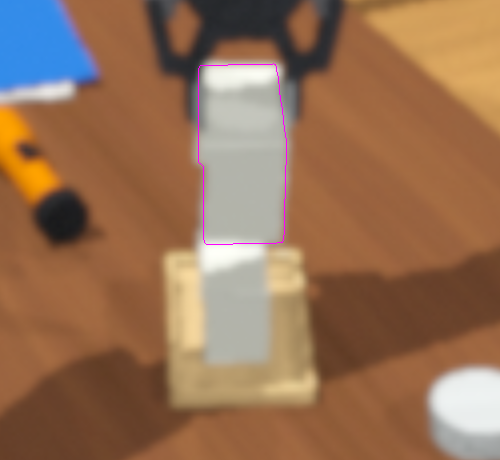

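The large is held level (crop ~(243,155)), with the medium directly below at (237,310). Tweaking 1 mm and lowering.

Emit:
servo_tool(series=[0, 0, 0, 1.3, 0.3, 10, 1, 0, 0, 0, 0, 0, 20, 1, 0, 0, 0, 0, 0, 25, 1, 0, 0, 0, 0, 0, 22, 1, 0, 0, 0, 0, 0, 15, 1, 0, 0, 0, 0, 0, 8, 1, 0, 0, 0, 0, 0, 4, 1, 0, 0, 0, 0, 0, 2, 1, 0, 0, 0, 0, 0, 0, 1, 0, 0, 0, 0, 0, 0, 1, 0, 0, 0, 0, 0, 0, 1])

```text
t: 29.5
tcp_pos: [0.6387, 0.1814, 0.1453]
tool_rot: [[0.4, 0.917, 0.002], [0.917, -0.4, 0.001], [0.002, 0.002, -1.0]]
force: [0.9, -1.1, -0.4]
width: 0.638
grip_force: 47.7
```

```bash
python3 -c "
from h import *
go(.6363,.183,.1365,156.4)"
```

```text
t 29.5 tcp [0.6387 0.1814 0.1453] Zaxis [ 0.002  0.001 -1.   ] w 0.638 F [ 0.9 -1.1 -0.4] j7 -0.36
wz 0.05 shift [ 0.5 -2.9  8.8]
```

Emit:
servo_tool(series=[0, 0, 0, 0.5, -1.5, 2, 1, 0, 0, 0, 0, -1.2, 2, 1, 0, 0, 0, 0, 0, 2, 1, 0, 0, 0, 0, 0, 1, 1, 0, 0, 0, 0, 0, 0, 1, 0, 0, 0, 0, 0, 0, 1])

```text
t: 30.0
tcp_pos: [0.6352, 0.1831, 0.1369]
tool_rot: [[0.399, 0.917, -0.001], [0.917, -0.399, 0.0], [0.0, -0.001, -1.0]]
force: [-0.6, -0.1, 1.3]
width: 0.639
grip_force: 47.8
```

```bash
python3 -c "
from h import *
go(.6363,.183,.1365,156.4)"
```

```text
t 30.0 tcp [0.6352 0.1831 0.1369] Zaxis [-0.001  0.    -1.   ] w 0.639 F [-0.6 -0.1  1.3] j7 -0.36
wz 0.07 shift [0.3 1.  0.4]
```

Emit:
servo_tool(series=[0, 0, 0, 0, 0.8, 0.3, 1, 0, 0, 0, 0, 0, 0.5, 1, 0, 0, 0, 0, 0, 0, 1, 0, 0, 0, 0, 0, 0, -0.4, 0, 0, 0, 0, 0, 0, -0.7, 0, 0, 0, 0, 0, 0, -1, 0, 0, 0, 0, 0, 0, -1, 0, 0, 0, 0, 0, 0, -1, 0, 0, 0, 0, 0, -10, -1, 0, 0, 0, 0, 0, -25, -1, 0, 0, 0, 0, 0, -35, -1, 0, 0, 0, 0, 0, -40, -1])

```text
t: 31.0
tcp_pos: [0.6348, 0.1822, 0.2457]
tool_rot: [[0.4, 0.917, -0.004], [0.917, -0.4, -0.002], [-0.003, -0.003, -1.0]]
force: [0.7, 1.1, -0.3]
width: 0.999
grip_force: 0.0
```

Emit:
servo_tool(series=[0, 0, 0, 0, 0, -30, -1, 0, 0, 0, 0, 0, -10, -1, 0, 0, 0, 0, 0, 0, -1, 0, 0, 0, 0, 0, 0, -1])

```text
t: 31.33
tcp_pos: [0.6362, 0.1825, 0.2864]
tool_rot: [[0.4, 0.917, 0.001], [0.917, -0.4, 0.001], [0.001, 0.0, -1.0]]
force: [-0.8, 0.1, -0.3]
width: 1.003
grip_force: 0.0
```

```bash
python3 -c "
from h import *
go(.41,-.2577,.275,161)"
```

```text
t 31.33 tcp [0.6362 0.1825 0.2864] Zaxis [ 0.001  0.001 -1.   ] w 1.003 F [-0.8  0.1 -0.3] j7 -0.45
wz -4.55 shift [-489.9  -70.5   11. ]
```

Emit:
servo_tool(series=[0, 0, -2.3, 0, 0, 0, -1, 0, 0, -2.25, 0, 0, 0, -1, 0, 0, 0, -15, -2, 0, -1, 0, 0, 0, -30, -4, 0, -1, 0, 0, 0, -38, -6, 0, -1, 0, 0, 0, -40, -6, 0, -1, 0, 0, 0, -40, -6, 0, -1, 0, 0, 0, -40, -6, 0, -1, 0, 0, 0, -40, -6, 0, -1, 0, 0, 0, -40, -6, 0, -1, 0, 0, 0, -40, -6, 0, -1, 0, 0, 0, -40, -6, 0, -1])

```text
t: 32.33
tcp_pos: [0.4642, -0.1437, 0.2838]
tool_rot: [[0.324, 0.946, -0.004], [0.946, -0.324, 0.0], [-0.001, -0.004, -1.0]]
force: [0.6, -0.4, -0.1]
width: 0.997
grip_force: 0.0
```

Emit:
servo_tool(series=[0, 0, 0, -40, -6, 0, -1, 0, 0, 0, -40, -6, 0, -1, 0, 0, 0, -27, -4, 0, -1, 0, 0, 0, -14, -1, 0, -1, 0, 0, 0, -6, 0, 0, -1, 0, 0, 0, 0, 0, 0, -1, 0, 0, 0, 0, 0, 0, -1])

```text
t: 32.92
tcp_pos: [0.4096, -0.2563, 0.285]
tool_rot: [[0.324, 0.946, -0.002], [0.946, -0.324, 0.001], [-0.0, -0.002, -1.0]]
force: [0.6, 0.6, 0.3]
width: 1.0
grip_force: 0.0
```

```bash
python3 chk.py large c4 .41 -.2577 .146 161
```

```text
t 32.92 tcp [ 0.4096 -0.2563  0.285 ] Zaxis [-0.002  0.001 -1.   ] w 1.0 F [0.6 0.6 0.3] j7 0.28
wz 0.07 shift [ -1.1   1.2 139. ]
('top', 'side') [631.4 187.5] 154.2 2.51
('top',) [631.8 186.5] 156.5 0.1
('side',) [652.6 248.8] 62.4 2.012
```

Large sits at (631.8,186.5) in the top fit against the tray's (633.8,186.0), so it is well nested. The side mask failed because it merged with something else. Now for the biggest.

Emit:
servo_tool(series=[0, 0, 0, -1, 1.2, 20, -1, 0, 0, 0, 0, 0, 35, -1, 0, 0, 0, 0, 0, 35, -1, 0, 0, 0, 0, 0, 25, -1, 0, 0, 0, 0, 0, 14, -1, 0, 0, 0, 0, 0, 8, -1, 0, 0, 0, 0, 0, 2, -1, 0, 0, 0, 0, 0, 0, -1, 0, 0, 0, 0, 0, 0, 1, 0, 0, 0, 0, 0, 0, 1, 0, 0, 0, 0, 0, 0, 1, 0, 0, 0, 0, 0, 0, 1], newtons=50)

```text
t: 34.02
tcp_pos: [0.4115, -0.2593, 0.1487]
tool_rot: [[0.325, 0.946, 0.003], [0.946, -0.325, 0.0], [0.001, 0.003, -1.0]]
force: [-1.4, 1.5, 5.0]
width: 0.731
grip_force: 53.3
```

Emit:
servo_tool(series=[0, 0, 0, 0, 0, 0, 1, 0, 0, 0, 0, 0, 0, 1, 0, 0, 0, 0, 0, 0, 1])

```text
t: 34.27
tcp_pos: [0.4115, -0.2593, 0.1487]
tool_rot: [[0.325, 0.946, 0.003], [0.946, -0.325, 0.0], [0.001, 0.003, -1.0]]
force: [-0.7, 0.7, 5.9]
width: 0.727
grip_force: 53.3
```

```bash
python3 -c "
from h import *
go(.6363,.183,.28,156.4)"
```

```text
t 34.27 tcp [ 0.4115 -0.2593  0.1487] Zaxis [ 0.003  0.    -1.   ] w 0.727 F [-0.7  0.7  5.9] j7 0.57
wz 4.61 shift [ 495.5   29.3 -130.6]
```

Emit:
servo_tool(series=[0, 0, 0, 0, 0, -10, 1, 0, 0, 0, 0, 0, -22, 1, 0, 0, 0, 0, 0, -32, 1, 0, 0, 2.3, 0, 0, -32, 1, 0, 0, 2.3, 0, 0, -24, 1, 0, 0, 0, 0, 0, -10, 1, 0, 0, 0, 10, 0, 0, 1, 0, 0, 0, 20, 1, 0, 1, 0, 0, 0, 30, 2, 0, 1, 0, 0, 0, 36, 2, 0, 1, 0, 0, 0, 38, 2, 0, 1, 0, 0, 0, 38, 2, 0, 1])

```text
t: 35.27
tcp_pos: [0.4878, -0.104, 0.278]
tool_rot: [[0.402, 0.916, 0.002], [0.916, -0.402, 0.002], [0.002, 0.001, -1.0]]
force: [0.5, 0.3, -1.2]
width: 0.732
grip_force: 55.0
```

Emit:
servo_tool(series=[0, 0, 0, 38, 2, 0, 1, 0, 0, 0, 38, 2, 0, 1, 0, 0, 0, 38, 2, 0, 1, 0, 0, 0, 38, 2, 0, 1, 0, 0, 0, 38, 2, 0, 1, 0, 0, 0, 38, 2, 0, 1, 0, 0, 0, 34, 2, 0, 1, 0, 0, 0, 26, 2, 0, 1, 0, 0, 0, 18, 2, 0, 1, 0, 0, 0, 10, 1, 0, 1, 0, 0, 0, 5, 1, 0, 1, 0, 0, 0, 0, 0, 0, 1])

```text
t: 36.27
tcp_pos: [0.6345, 0.1816, 0.2774]
tool_rot: [[0.4, 0.917, 0.001], [0.917, -0.4, -0.0], [-0.0, 0.001, -1.0]]
force: [0.6, -0.1, -1.1]
width: 0.729
grip_force: 55.0
```

Emit:
servo_tool(series=[0, 0, 0, 0, 0, 0, 1, 0, 0, 0, 0, 0, 0, 1])

```text
t: 36.43
tcp_pos: [0.634, 0.1787, 0.2774]
tool_rot: [[0.403, 0.915, -0.0], [0.915, -0.403, -0.001], [-0.001, 0.0, -1.0]]
force: [0.3, 1.3, -1.1]
width: 0.725
grip_force: 55.0
```

```bash
python3 held.py biggest .1487
```

```text
side fit [634.7 182.4] minus tcp [0.7 3.7] 0.028
t 36.48 tcp [0.634  0.1787 0.2774] Zaxis [-0. -0. -1.] w 0.728 F [ 0.1 -0.3 -0.5] j7 -0.42
wz -0.18 shift [  2.9   2.  122.7]
```

View pics/held_biggest.png

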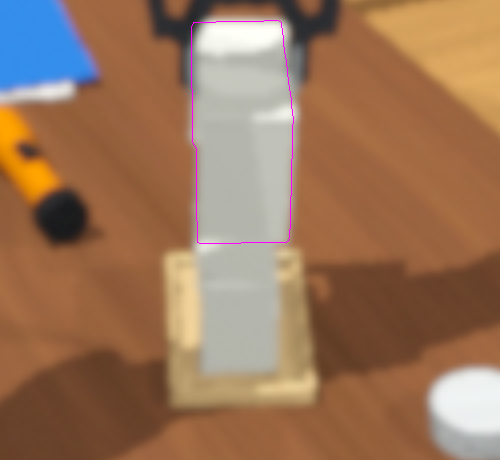

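The biggest is held level (crop ~(243,130)) above the nested large (240,310). Shift about 3 mm and lower.

Emit:
servo_tool(series=[0, 0, -0.2, 2.8, 0.5, 5, 1, 0, 0, 0, 0, 0, 15, 1, 0, 0, 0, 0, 0, 25, 1, 0, 0, 0, 0, 0, 25, 1, 0, 0, 0, 0, 0, 20, 1, 0, 0, 0, 0, 0, 12, 1, 0, 0, 0, 0, 0, 6, 1, 0, 0, 0, 0, 0, 3, 1, 0, 0, 0, 0, 0, 0, 1, 0, 0, 0, 0, 0, 0, 1, 0, 0, 0, 0, 0, 0, 1])

```text
t: 37.4
tcp_pos: [0.637, 0.1836, 0.1676]
tool_rot: [[0.397, 0.918, 0.003], [0.918, -0.397, 0.001], [0.002, 0.002, -1.0]]
force: [0.1, 0.4, -1.1]
width: 0.727
grip_force: 55.0
```

```bash
python3 -c "
from h import *
go(.6358,.1811,.1535,156.4)"
```

```text
t 37.4 tcp [0.637  0.1836 0.1676] Zaxis [ 0.003  0.001 -1.   ] w 0.727 F [ 0.1  0.4 -1.1] j7 -0.35
wz 0.2 shift [-2.8 -0.1 14.1]
```

Emit:
servo_tool(series=[0, 0, 0.2, -1.5, 0, 3, 1, 0, 0, 0, -1, 0, 4, 1, 0, 0, 0, 0, 0, 2, 1, 0, 0, 0, 0, 0, 1, 1, 0, 0, 0, 0, 0, 0, 1, 0, 0, 0, 0, 0, 0, 1])

```text
t: 37.9
tcp_pos: [0.6348, 0.1813, 0.1559]
tool_rot: [[0.4, 0.916, -0.0], [0.916, -0.4, -0.0], [-0.0, -0.0, -1.0]]
force: [-0.0, -0.0, -1.3]
width: 0.731
grip_force: 55.0
```

```bash
python3 -c "
from h import *
go(.6358,.1811,.1535,156.4)"
```

```text
t 37.9 tcp [0.6348 0.1813 0.1559] Zaxis [-0. -0. -1.] w 0.731 F [-0.  -0.  -1.3] j7 -0.34
wz 0.01 shift [0.2 1.  2.4]
```

Emit:
servo_tool(series=[0, 0, 0, 0.2, 1, 1, 1, 0, 0, 0, 0, 0, 1, 1, 0, 0, 0, 0, 0, 0.8, 1, 0, 0, 0, 0, 0, 0, 1, 0, 0, 0, 0, 0, 0, 1])

```text
t: 38.32
tcp_pos: [0.6363, 0.181, 0.154]
tool_rot: [[0.4, 0.916, 0.001], [0.916, -0.4, 0.0], [0.001, 0.0, -1.0]]
force: [-2.1, -0.1, 2.5]
width: 0.729
grip_force: 55.3
```

```bash
python3 -c "
from h import *
go(.6358,.1811,.1535,156.4)"
```

```text
t 38.32 tcp [0.6363 0.181  0.154 ] Zaxis [ 0.001  0.    -1.   ] w 0.729 F [-2.1 -0.1  2.5] j7 -0.34
wz 0.0 shift [-0.1 -0.5  0.5]
```

Emit:
servo_tool(series=[0, 0, 0, 0, 0, 0.3, 1, 0, 0, 0, 0, 0, 0, -0.6, 0, 0, 0, 0, 0, 0, -0.8, 0, 0, 0, 0, 0, 0, -1, 0, 0, 0, 0, 0, 0, -1, 0, 0, 0, 0, 0, 0, -1, 0, 0, 0, 0, 0, -8, -1, 0, 0, 0, 0, 0, -20, -1, 0, 0, 0, 0, 0, -35, -1, 0, 0, 0, 0, 0, -40, -1, 0, 0, 0, 0, 0, -30, -1, 0, 0, 0, 0, 0, -10, -1])

```text
t: 39.32
tcp_pos: [0.6388, 0.1805, 0.3029]
tool_rot: [[0.401, 0.916, 0.01], [0.916, -0.401, 0.003], [0.007, 0.008, -1.0]]
force: [1.6, 0.6, 1.4]
width: 1.0
grip_force: 0.0
```

Emit:
servo_tool(series=[0, 0, 0, -20, 0, 0, -1, 0, 0, 0, -40, 0, 0, -1, 0, 0, 0, -40, 0, 0, -1, 0, 0, 0, -40, 0, 0, -1, 0, 0, 0, -40, 0, 0, -1, 0, 0, 0, -40, 0, 0, -1, 0, 0, 0, -40, 0, 0, -1, 0, 0, 0, -40, 0, 0, -1, 0, 0, 0, -20, 0, 0, -1, 0, 0, 0, 0, 0, 0, -1, 0, 0, 0, 0, 0, 0, -1])

```text
t: 40.23
tcp_pos: [0.5068, -0.114, 0.2961]
tool_rot: [[0.405, 0.915, 0.0], [0.915, -0.405, 0.001], [0.001, -0.0, -1.0]]
force: [0.7, 0.4, -0.5]
width: 1.002
grip_force: 0.0
```

```bash
python3 chk.py biggest c5 .41 -.2577 .146 161; python3 t3.py|head -1
```

```text
t 40.23 tcp [ 0.5068 -0.114   0.2961] Zaxis [ 0.     0.001 -1.   ] w 1.002 F [ 0.7  0.4 -0.5] j7 -0.06
wz -4.86 shift [-167.6  -44.7  149.9]
('top', 'side') [635.5 184.4] 155.9 0.675
('top',) [634.  184.7] 155.1 0.103
('side',) [637.7 182.4] 154.0 0.548
top [634.5 186.2] [(0, 1, np.float64(1.0), 15), (0, -1, np.float64(1.0), 15), (1, 1, np.float64(0.5), 15), (1, -1, np.float64(0.5), 15)]
```

View pics/c5.png

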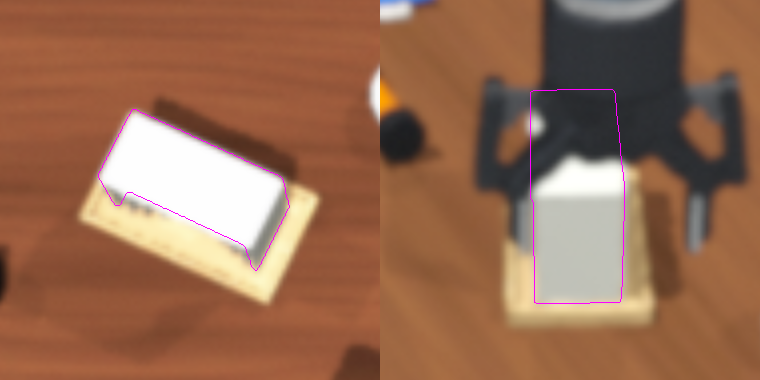

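The biggest sits upright over the nest in the tray, at (634,184.7) against the tray's (634,186). The gripper is clear and only hides part of the side view. Handing in.

```bash
python3 -c "
from workcell import arm
print(arm.close_job())"
```

```text
the job is handed in; nothing more can be done
None
```

The four white risers are nested in the tray, smallest to largest. The largest is about 1–2 mm off centre and the ones under it a few mm at most; I moved the small and medium once after placing them to centre them. The job was handed in at about 40 s, without a verdict shown.

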